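# Closing the lid of an underwater housing crosswise

### The job

Lift the orange caps off the housing's cover screws and put them in the white tray. Then take the four-jaw wrench by its blue handle, rinse its jaws by dipping them well down into the steel cup, and with it tighten the four red bar-head screws clockwise in two crosswise passes (a screw, then the one facing it, then the other two): first all four about half way (45 degrees), only then all four fully to the stop. Never turn a screw with the fingers, leave the mug, book and jar alone, and at the end stand the wrench upright on its cork mat, with the cup still upright.

Things in the scene. Friction and masses are not known exactly. Their poses are not given: they have to be found in the camera images.
- housing: Round housing fixed on the bench: aluminium flange cover 224 mm across, its flat top 60 mm above the origin, glass port in the middle (68 mm across, 23 mm above the cover). Origin at the centre of its underside, z up. Screw places on a 75 mm radius about its axis: a at its +x, b at +y, c at -x, d at -y (a faces c, b faces d).
- mat: Round cork mat, 130 mm across, 4 mm thick, fixed on the bench; origin at the centre of its underside. The wrench stands here at the start and belongs here.
- wrench: Four-jaw wrench, 116 mm tall, 0.25 kg; origin at the centre of its lower end, z up. Jaws (z 0 to 16) leave a cross-shaped slot 16 mm wide, 16 deep, along its x and y axes, which fits over a screw's bar in any of four turns; jaws reach 24 mm off both axes. Disc 60 mm across (z 16-30), shank, square blue handle 26 x 26 mm, sides square to x and y (z 60-116).
- wrench_grip (a point): Point on the wrench's axis in the blue handle, 95 mm above its lower end: where to grip, from above, across two flat sides.
- cup: Loose open steel rinse cup (it looks empty), 114 mm across outside, 106 mm inside, 52 mm tall, inner floor 5 mm up; origin at the centre of its underside. About 0.4 kg. It may get knocked aside.
- mug: Bystander: loose white mug, 80 mm across, 90 mm tall; origin at the centre of its underside.
- book: Bystander: loose green book lying flat, 100 x 150 x 22 mm; origin at the centre of its underside.
- jar: Bystander: loose green glass jar with a lid, 68 mm across, 85 mm tall; origin at the centre of its underside.
- tray: Open white plastic tray fixed on the bench, 160 x 160 mm, walls 30 mm high and 4 mm thick; origin at the centre of its underside.
- screw_a: Cover screw a. A red round bar 44 mm long and 8 mm thick lies level across a thin 9 mm stem; its axis is 14 mm above the cover top. Origin on the screw's vertical axis at the cover top; the bar lies along its x axis. It turns about this axis only, and stays level and at one height.
- turn_a (a joint): Turn of screw a, clockwise from above: 0 to 0.15 at the start (0: bar points at the middle of the cover), 0.785 half way (45 degrees), 1.571 the hard stop, bar square to that direction. Stiff (0.12 N m), stays where left. The bar has about 0.2 rad of play in the wrench's slot either way.
- screw_b: Cover screw b. A red round bar 44 mm long and 8 mm thick lies level across a thin 9 mm stem; its axis is 14 mm above the cover top. Origin on the screw's vertical axis at the cover top; the bar lies along its x axis. It turns about this axis only, and stays level and at one height.
- turn_b (a joint): Turn of screw b, clockwise from above: 0 to 0.15 at the start (0: bar points at the middle of the cover), 0.785 half way (45 degrees), 1.571 the hard stop, bar square to that direction. Stiff (0.12 N m), stays where left. The bar has about 0.2 rad of play in the wrench's slot either way.
- screw_c: Cover screw c. A red round bar 44 mm long and 8 mm thick lies level across a thin 9 mm stem; its axis is 14 mm above the cover top. Origin on the screw's vertical axis at the cover top; the bar lies along its x axis. It turns about this axis only, and stays level and at one height.
- turn_c (a joint): Turn of screw c, clockwise from above: 0 to 0.15 at the start (0: bar points at the middle of the cover), 0.785 half way (45 degrees), 1.571 the hard stop, bar square to that direction. Stiff (0.12 N m), stays where left. The bar has about 0.2 rad of play in the wrench's slot either way.
- screw_d: Cover screw d. A red round bar 44 mm long and 8 mm thick lies level across a thin 9 mm stem; its axis is 14 mm above the cover top. Origin on the screw's vertical axis at the cover top; the bar lies along its x axis. It turns about this axis only, and stays level and at one height.
- turn_d (a joint): Turn of screw d, clockwise from above: 0 to 0.15 at the start (0: bar points at the middle of the cover), 0.785 half way (45 degrees), 1.571 the hard stop, bar square to that direction. Stiff (0.12 N m), stays where left. The bar has about 0.2 rad of play in the wrench's slot either way.
- cap_a: Loose orange transit cap over screw a (two to four of the four caps are there). Hollow square box 56 x 56 mm, 28 mm high, open below, with a grip fin on top: 40 mm along its x, 12 mm thick along its y, from 28 to 58 mm above the origin. Origin at the centre of its underside, which rests on the cover. 60 g.
- cap_b: Loose orange transit cap over screw b (two to four of the four caps are there). Hollow square box 56 x 56 mm, 28 mm high, open below, with a grip fin on top: 40 mm along its x, 12 mm thick along its y, from 28 to 58 mm above the origin. Origin at the centre of its underside, which rests on the cover. 60 g.
- cap_c: Loose orange transit cap over screw c (two to four of the four caps are there). Hollow square box 56 x 56 mm, 28 mm high, open below, with a grip fin on top: 40 mm along its x, 12 mm thick along its y, from 28 to 58 mm above the origin. Origin at the centre of its underside, which rests on the cover. 60 g.
- cap_d: Loose orange transit cap over screw d (two to four of the four caps are there). Hollow square box 56 x 56 mm, 28 mm high, open below, with a grip fin on top: 40 mm along its x, 12 mm thick along its y, from 28 to 58 mm above the origin. Origin at the centre of its underside, which rests on the cover. 60 g.
Not all that is in view belongs to the job. What is shaped like the cap_a but yellow is not meant. What is shaped like the cap_c but black is not meant.

How it is judged (in metres and radians):
On the way, in this order (a step that is already met when the one before it is completed fails the run):
1. the wrench's jaws are dipped into the cup (lower end within 30 mm of the cup's underside, near its middle) (horizontal distance between wrench and cup below 0.03 m and z of wrench in the frame of cup below 0.03 m and angle between wrench's own z axis and vertical below 0.4 rad), for 0.2 s.
2. first pass: every screw is turned about half way (past 0.5 rad) (value of joint each of turn_a, turn_b, turn_c, turn_d above 0.5 rad), for 0.2 s.
3. second pass: every screw is turned fully (past 1.4 rad) (value of joint each of turn_a, turn_b, turn_c, turn_d above 1.4 rad), for 0.2 s.
At the end, for the whole second after the job is handed in: The caps lie in the tray (origins within its walls, below 80 mm); every screw is within 0.17 rad of its stop (past 1.4 rad); the wrench stands upright (within 0.1 rad) and still on the cork mat, its axis within 45 mm of the mat's centre; the cup stands upright on the bench (all of step 3 and x of cap_a in the frame of tray between -0.062 and 0.062 m and y of cap_a in the frame of tray between -0.062 and 0.062 m and height (world z) of each of cap_a, cap_b, cap_c, cap_d below 0.08 m and x of cap_b in the frame of tray between -0.062 and 0.062 m and y of cap_b in the frame of tray between -0.062 and 0.062 m and x of cap_c in the frame of tray between -0.062 and 0.062 m and y of cap_c in the frame of tray between -0.062 and 0.062 m and x of cap_d in the frame of tray between -0.062 and 0.062 m and y of cap_d in the frame of tray between -0.062 and 0.062 m and horizontal distance between wrench and mat below 0.045 m and height (world z) of each of wrench, cup below 0.01 m and angle between each of wrench, cup's own z axis and vertical below 0.1 rad and linear speed of wrench below 0.02 m/s); the robot touches nothing.
It fails at once if a screw is turned well past half way (1.15 rad) while another has not had its first pass (0.5 rad) (value of joint any of turn_a, turn_b, turn_c, turn_d above 1.15 rad and value of joint any of turn_a, turn_b, turn_c, turn_d below 0.5 rad).
It fails at once if first pass not crosswise: two neighbouring screws are turned past 0.4 rad while both others are still below it ((value of joint each of turn_a, turn_b above 0.4 rad and value of joint each of turn_c, turn_d below 0.4 rad) or (value of joint each of turn_b, turn_c above 0.4 rad and value of joint each of turn_a, turn_d below 0.4 rad) or (value of joint each of turn_c, turn_d above 0.4 rad and value of joint each of turn_a, turn_b below 0.4 rad) or (value of joint each of turn_d, turn_a above 0.4 rad and value of joint each of turn_b, turn_c below 0.4 rad)).
It fails at once if second pass not crosswise: two neighbouring screws are turned past 1.25 rad while both others are still below it ((value of joint each of turn_a, turn_b above 1.25 rad and value of joint each of turn_c, turn_d below 1.25 rad) or (value of joint each of turn_b, turn_c above 1.25 rad and value of joint each of turn_a, turn_d below 1.25 rad) or (value of joint each of turn_c, turn_d above 1.25 rad and value of joint each of turn_a, turn_b below 1.25 rad) or (value of joint each of turn_d, turn_a above 1.25 rad and value of joint each of turn_b, turn_c below 1.25 rad)).
It fails at once if the fingers touch a screw (contact force between the fingers and screw_a above 1 N or contact force between the fingers and screw_b above 1 N or contact force between the fingers and screw_c above 1 N or contact force between the fingers and screw_d above 1 N).
It fails at once if the mug, book or jar is pushed more than 30 mm or tipped (distance of any of mug, book, jar from where it was at the start of the episode above 0.03 m or angle between any of mug, book, jar's own z axis and vertical above 0.3 rad).
Of cap_a, cap_b, cap_c, cap_d only 2 to 4 are there at a start; the rules pass over those that are not, and their reading is None.
At some moment in a run one of cup may be knocked a few centimetres aside while the robot is not near it.
Once in a run the grip may slacken for a moment while it holds something.
It also fails if it takes over 208 s, if anything falls off the work surface, if the arm or the gripper's body presses on something with over 40 N, if the wrist force passes 120 N, or if a joint passes its speed limit or range.

### The arm

A 7-joint arm with a two-finger parallel gripper is mounted at the origin on the work surface. World frame = base frame: x ahead of the robot, y to its left, z up, the work surface at z = 0. Lengths are in m, angles in degrees, forces in N, time in s.
With the tool pointing down it reaches from about 0.425 to 0.875 m from the base axis. Payload 8.4 kg.
Tool frame: the origin (TCP) lies between the finger pads; the fingertips stand 14 mm ahead of it and the grasp point (between the pads) lies 5 mm behind it; z points along the fingers, y is the direction in which the jaws open and shut (so a half turn about z gives the same grasp; the last joint's range is limited). The gripper opens to 85 mm and grips with 20 to 120 N. Pads are 22 mm wide; open, the fingers measure 114 mm over their backs; the gripper's body (76 mm by 85 mm) begins 54 mm behind the grasp point. The pads swing forward as they close: fully open they stand 13 mm farther back than shut.
Start: joints at [-73.751, 19.091, 2.286, 83.961, -0.768, 76.965, -3.352], TCP at [0.243, 0.603, 0.245] pointing down, gripper open.
Joint ranges: [-147.57, 147.57], [-21.85, 119.76], [-74.77, 79.35], [14.55, 137.4], [-85.83, 265.84], [4.83, 119.75], [-152.11, 152.11]. Speed limits (degrees/s): [127.2, 127.2, 159.86, 159.86, 180, 180, 180].

### API

Orientations are given as a 3x3 rotation matrix whose columns are the frame's x, y, z axes.
In Python, from rig import ctrl, imaging, spotter gives the robot as it stands. The module is installed in compiled form; this text tells all that it offers.
- The arm moves only by the shell command python3 -m pendant 'ROWS'. ROWS is JSON, a list of rows, each a list of 3 entries, a list of its own where there are three numbers: the finger opening in mm, from 0 to 85.4, then the shift along the world's x, y, z in units of 30 mm (1.0 is 30 mm), then the turn, a rotation vector about the world's x, y, z in units of 5 degrees (1.0 is 5 degrees). A call has exactly 10 rows; each row is the pose to reach, as a shift and turn from the pose measured when the call began; what a row does not reach only later rows make up. A row lasts 1/12 s, in which the tool goes at most 41.7 mm and 7.16 degrees, less where a joint would pass 70% of its speed; a pose out of reach is approached as far as the arm can. A call with a gripper value outside its range is refused whole. The fingers move at their own pace and stop on an object; the grip force is fixed at half the most. Time passes only in rows, so rows that repeat a pose let the fingers close, or fill a call up. It gives the time, the measured TCP pose, the force and the opening at its end, in the units of the state.
- ctrl.get_obs(): the state, without advancing time (a new reading comes with each control period).
- imaging.read_camera(name): name is "side" or "top" or "wrist"; returns the picture (420x560x3 uint8, red, green, blue); there is no depth.
- imaging.camera_model(name): a dict with "vfov" (degrees; the focal length in pixels is half the picture's height over the tangent of half this angle, whatever the lens; pixels are square), "cx", "cy" (the principal point, pixels), "camera_from_world" (4x4, takes a point from world to camera coordinates). Camera axes: x right, y down, z forward; pixel columns grow to the right and rows downward; lengths in m; the calibration is good to about 2 mm. A picture is of the moment at which its call begins: read the wrist's pose just before it. camera_model takes no time and is no camera call; for the wrist camera it gives the pose at the moment of the call.
- ctrl.job_done(): hands the job in, once; it reports no verdict.
Trained networks look in the newest picture that a camera, given by its name, has taken for a name from the list of things; names that differ only in an ending like _2 or _b are one class to them, and where a whole thing is asked for, a point or a joint stands for the part that bears it (a point fixed in the world has none). Each returns a list of dicts, best first, with "conf" (0 to 1); they miss things now and then, are a little off and sometimes report something else, mostly with a low value. They report only what shows in the picture. A call takes as long as a camera call. They do not tell look-alikes from the thing itself.
- spotter.find_in(label, camera): "box" ([centre column, centre row, width, height] in pixels, round what is visible of it).
- spotter.landmark_of(label, camera): "at" ([column, row] in pixels: a listed point, or the origin of a listed thing).
The state is a dict: "time": time; "q": joint angles; "qd": joint speeds; "tau": joint torques, N m; "tcp_pos": TCP position; "orientation": TCP orientation; "contact_force": force on the tool from outside, world axes, zero at the start; "torque": the same for the moment, N m; "width": finger opening in m.
Only numpy, scipy, OpenCV 4.12 (cv2) and the standard library are available. Lean on these libraries where they do the work, as an engineer would, in place of code of your own. Each camera call takes 0.05 s, during which the arm holds its last target.

## Working session

There is one attempt and no reset: what is moved stays moved. The work goes in short steps, Python scripts to look and compute and a shell command to move; the robot and the scene stay as the last step left them, time stands still between calls to the robot, and variables do not carry over. Pictures are saved under pics/ and viewed, and the job is handed in when it is done.

```bash
mkdir -p pics; cat > h.py <<'E'
import numpy as np, cv2
from rig import ctrl, imaging, spotter
def cam(n):
    m=imaging.camera_model(n); f=210/np.tan(np.radians(m['vfov'])/2)
    return m,f,np.array(m['camera_from_world'])
def snap(n,fn):
    m=cam(n); im=imaging.read_camera(n); cv2.imwrite('pics/'+fn,im[:,:,::-1]); return im,m
def proj(c,p):
    m,f,T=c; q=T[:3,:3]@np.array(p,float)+T[:3,3]; return np.array([m['cx']+f*q[0]/q[2],m['cy']+f*q[1]/q[2]])
def ray(c,u,v):
    m,f,T=c; R=T[:3,:3]; o=-R.T@T[:3,3]; d=R.T@np.array([(u-m['cx'])/f,(v-m['cy'])/f,1]); return o,d
def atz(c,u,v,z):
    o,d=ray(c,u,v); return o+d*(z-o[2])/d[2]
def st():
    s=ctrl.get_obs(); print('t',round(s['time'],2),'tcp',np.round(s['tcp_pos'],4),'F',np.round(s['contact_force'],1),'w',round(s['width'],4)); print(np.round(s['orientation'],3).tolist(), 'q',np.round(s['q'],1)); return s
E
python3 - <<'E'
from h import *
st()
for n in ['top','side','wrist']:
    im,m=snap(n,n+'0.png'); print(n,m[0]); print(im.shape)
E
```

```text
t 0.0 tcp [0.2426 0.6026 0.2444] F [-0.1 -0.4 -0.1] w 0.0857
[[-0.928, 0.373, -0.0], [0.373, 0.928, -0.002], [-0.0, -0.002, -1.0]] q [-73.8  19.1   2.3  84.   -0.8  77.   -3.4]
top {'vfov': 45.699645366652824, 'cx': 277.4703652824232, 'cy': 205.87942381444694, 'camera_from_world': array([[ 3.67303363e-02, -9.99325208e-01,  1.01635711e-04,
        -1.70474335e-02],
       [-9.78939451e-01, -3.60014926e-02, -2.00951349e-01,
         5.86066398e-01],
       [ 2.00819408e-01,  7.28151544e-03, -9.79601217e-01,
         1.01429921e+00],
       [ 0.00000000e+00,  0.00000000e+00,  0.00000000e+00,
         1.00000000e+00]])}
(420, 560, 3)
side {'vfov': 50.384189451866874, 'cx': 275.4545945390833, 'cy': 205.4420330042856, 'camera_from_world': array([[-0.98790859, -0.15368544, -0.02043057,  0.59080334],
       [-0.07404985,  0.58351098, -0.80872218,  0.11479674],
       [ 0.13621028, -0.7974307 , -0.58783589,  0.99404114],
       [ 0.        ,  0.        ,  0.        ,  1.        ]])}
(420, 560, 3)
wrist {'vfov': 69.52188749537322, 'cx': 278.0903765727404, 'cy': 210.13326895884697, 'camera_from_world': array([[ 0.37334927,  0.9276893 , -0.00169958, -0.6490125 ],
       [ 0.88394923, -0.35518892,  0.30409635, -0.03975536],
       [ 0.28150326, -0.11503649, -0.95263977,  0.38046134],
       [ 0.        ,  0.        ,  0.        ,  1.        ]])}
(420, 560, 3)
```

View pics/top0.png

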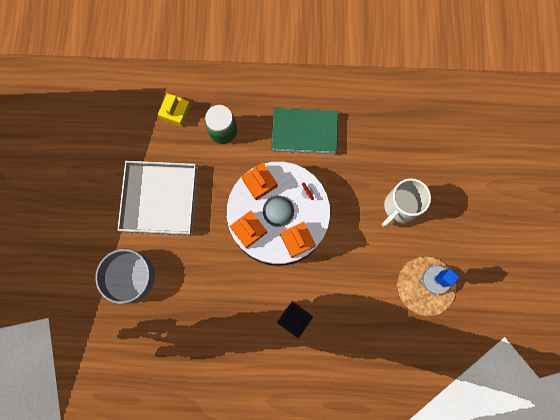

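View pics/side0.png

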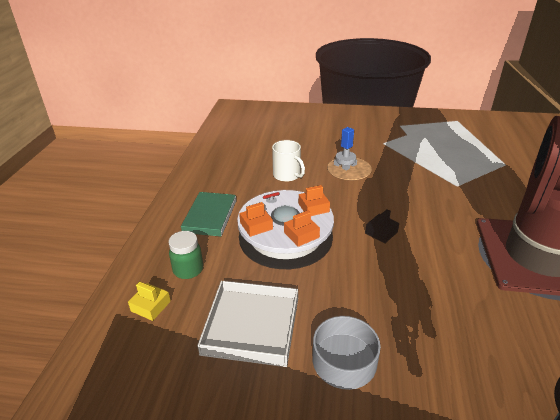

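View pics/wrist0.png

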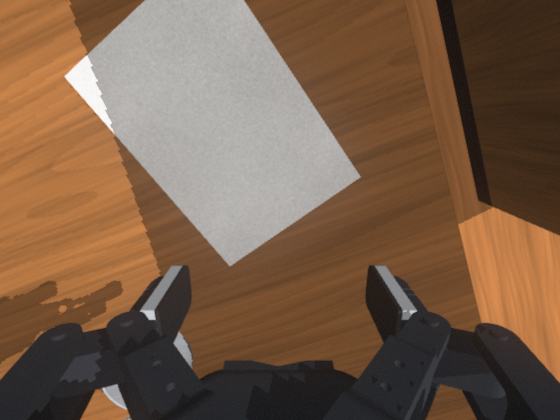

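```bash
python3 - <<'E'
from h import *
im=cv2.imread('pics/top0.png'); c=cam('top'); s=cam('side')
crop=cv2.resize(im[150:280,210:350],None,fx=5.5,fy=4.6*1.0 if 0 else 4.5,interpolation=cv2.INTER_CUBIC); cv2.imwrite('pics/crop1.png',crop)
im2=cv2.imread('pics/side0.png')
cv2.imwrite('pics/crop2.png',cv2.resize(im2[170:275,225:345],None,fx=5.5,fy=5.5,interpolation=cv2.INTER_CUBIC))
def p(n,u,v,z): print(n,np.round(atz(c,u,v,z),3))
p('housing',278.5,213,0.06);p('tray',160,200,.0);p('cup',124,277,.05);p('mat',427,286,.004);p('wrenchtop',450,277,.116);p('mug',408,198,.085);p('jar',220,116,.085);p('book',305,130,.022);p('black',295,320,.02);p('yellow',174,109,.03);p('screw',308,191,.074)
_=imaging.read_camera('top')
for l in ['housing','cap_a','screw_a','tray','cup','mat','wrench','wrench_grip']:
    for r in spotter.landmark_of(l,'top')[:5]: print(l,r)
E
```

```text
housing [0.571 0.002 0.06 ]
tray [0.602 0.273 0.   ]
cup [0.423 0.323 0.05 ]
mat [ 0.43  -0.33   0.004]
wrenchtop [ 0.444 -0.343  0.116]
mug [ 0.608 -0.27   0.085]
jar [0.777 0.137 0.085]
book [ 0.775 -0.052  0.022]
black [ 0.347 -0.042  0.02 ]
yellow [0.812 0.252 0.03 ]
screw [ 0.618 -0.06   0.074]
housing {'at': [277.1, 213.3], 'conf': 0.89}
cap_a {'at': [255.6, 185.1], 'conf': 0.87}
cap_a {'at': [173.8, 113.5], 'conf': 0.83}
cap_a {'at': [298.3, 239.0], 'conf': 0.75}
cap_a {'at': [246.8, 230.3], 'conf': 0.68}
cap_a {'at': [131.4, 277.9], 'conf': 0.58}
screw_a {'at': [307.6, 189.2], 'conf': 0.43}
tray {'at': [159.9, 201.0], 'conf': 0.95}
tray {'at': [429.0, 285.0], 'conf': 0.48}
cup {'at': [129.1, 277.0], 'conf': 0.97}
cup {'at': [447.0, 276.7], 'conf': 0.34}
mat {'at': [425.9, 288.5], 'conf': 0.73}
wrench {'at': [430.0, 284.1], 'conf': 0.71}
wrench_grip {'at': [449.9, 277.6], 'conf': 0.7}
wrench_grip {'at': [248.6, 227.7], 'conf': 0.46}
```

View pics/crop1.png

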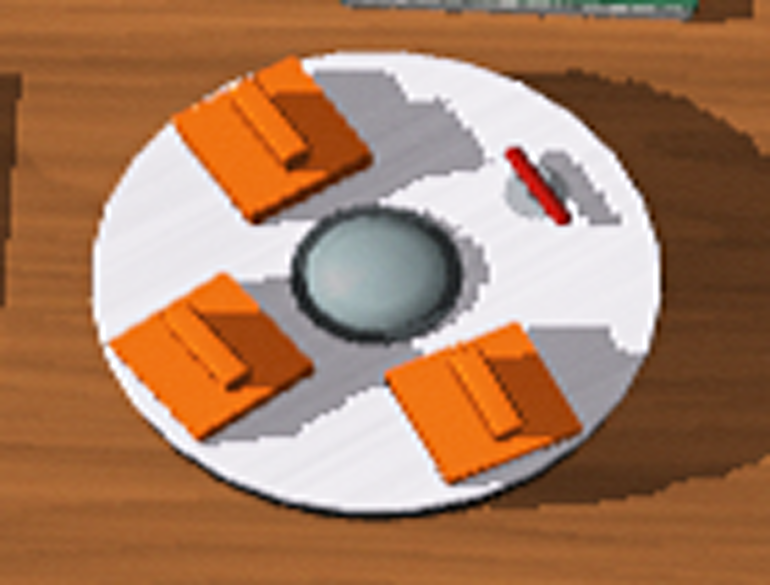

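View pics/crop2.png

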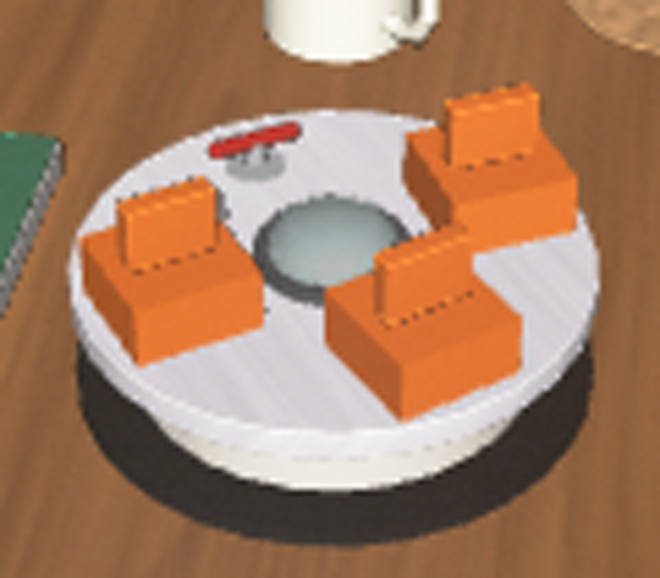

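```bash
python3 - <<'E'
from h import *
from scipy.optimize import least_squares
s=ctrl.get_obs(); m,f,T=cam('wrist'); R=np.array(s['orientation'])
o=-T[:3,:3].T@T[:3,3]; print('cam in tool',R.T@(o-s['tcp_pos'])); print(R.T@T[:3,:3].T)
# cover ellipse
im=cv2.imread('pics/top0.png'); c=cam('top')
g=(im.min(2)>120).astype(np.uint8); g[:150]=0;g[275:]=0;g[:,:215]=0;g[:,345:]=0
cs,_=cv2.findContours(g,cv2.RETR_EXTERNAL,cv2.CHAIN_APPROX_NONE)
k=max(cs,key=cv2.contourArea)[:,0]; h=cv2.convexHull(k)[:,0]
P=np.array([atz(c,u,v,.06)[:2] for u,v in h])
r=least_squares(lambda x:np.hypot(P[:,0]-x[0],P[:,1]-x[1])-.112,[.57,0],loss='soft_l1',f_scale=.002); print(r.x,np.round(r.fun*1000,1))
# fins angles, bar
def ang(a,b,z):
    A=atz(c,*a,z);B=atz(c,*b,z); d=B-A; print(np.round((A+B)/2,4),np.degrees(np.arctan2(d[1],d[0])),np.hypot(*d[:2]))
C=lambda u,v:(210+u/5.5,150+v/4.5)
ang(C(240,88),C(295,163),.118);ang(C(170,312),C(237,385),.118);ang(C(460,352),C(510,435),.118);ang(C(512,152),C(567,220),.074)
E
```

```text
cam in tool [ 0.0779586  -0.00014996 -0.12894102]
[[ 1.96585350e-04 -9.52671793e-01 -3.04000686e-01]
 [ 9.99999959e-01  2.50007371e-04 -1.36807678e-04]
 [ 2.06335228e-04 -3.04000646e-01  9.52671803e-01]]
[0.5751598  0.00367858] [ 0.2 -0.3 -0.3 -0.6 -0.6 -0.6 -0.5 -0.1 -0.7 -0.3 -0.6 -0.7 -0.3 -1.
 -1.  -0.8 -1.  -1.1 -1.  -0.4  0.2  0.4  0.3  0.4 -0.2  0.1 -0.3 -0.5
 -0.5 -0.4 -0.6 -1.  -1.4 -1.4 -1.  -1.2 -1.  -0.6 -1.4 -0.2  0.2]
[0.6317 0.045  0.118 ] -147.41438493351515 0.041113198908799685
[0.5277 0.0639 0.118 ] -140.8627896043267 0.04147090630436239
[ 0.5112 -0.0399  0.118 ] -152.218940996089 0.04142720674229127
[ 0.6175 -0.0598  0.074 ] -145.6000760709848 0.039246164423792064
```

```bash
python3 -m pendant '[[60,[0.65,-1.06,0.1],[0,0,-1.4]],[60,[1.3,-2.12,0.2],[0,0,-2.8]],[60,[1.95,-3.18,0.3],[0,0,-4.2]],[60,[2.6,-4.24,0.4],[0,0,-5.6]],[60,[3.25,-5.3,0.5],[0,0,-7]],[60,[3.9,-6.36,0.6],[0,0,-8.4]],[60,[4.55,-7.42,0.7],[0,0,-9.8]],[60,[5.2,-8.48,0.8],[0,0,-11.2]],[60,[5.85,-9.54,0.9],[0,0,-12.6]],[60,[6.5,-10.6,1],[0,0,-14]]]'
python3 -c "
from h import *
st()"
```

```text
time: 1.43
tcp_pos: [0.4385, 0.2832, 0.2758]
orientation: [[0.04, 0.999, 0.0], [0.999, -0.04, 0.001], [0.001, 0.0, -1.0]]
contact_force: [0.5, 0.4, 0.7]
width: 0.0599
t 1.43 tcp [0.4385 0.2832 0.2758] F [0.5 0.4 0.7] w 0.0599
[[0.04, 0.999, 0.0], [0.999, -0.04, 0.001], [0.001, 0.0, -1.0]] q [-57.7   2.7  20.8 100.   -1.   77.4 -38.9]
```

```bash
python3 -m pendant '[[60,[0.68,-1.1,0],[0,0,-1.4]],[60,[1.35,-2.2,0],[0,0,-2.8]],[60,[2.0,-3.3,0],[0,0,-4.2]],[60,[2.7,-4.4,0],[0,0,-5.6]],[60,[3.4,-5.5,0],[0,0,-7]],[60,[4.05,-6.6,0],[0,0,-8.4]],[60,[4.7,-7.7,0],[0,0,-9.8]],[60,[5.38,-8.77,0],[0,0,-10.9]],[60,[5.38,-8.77,0],[0,0,-10.9]],[60,[5.38,-8.77,0],[0,0,-10.9]]]'
python3 -c "
from h import *
im,m=snap('wrist','w1.png');st()"
```

```text
time: 2.27
tcp_pos: [0.6004, 0.0173, 0.2757]
orientation: [[0.839, 0.544, 0.001], [0.544, -0.839, -0.001], [0.0, 0.001, -1.0]]
contact_force: [0.1, 0.5, -0.1]
width: 0.0601
t 2.32 tcp [0.6    0.0195 0.2756] F [-0.   0.2 -0.8] w 0.0598
[[0.837, 0.547, 0.001], [0.547, -0.837, -0.0], [0.0, 0.0, -1.0]] q [-38.1  14.2  38.8  90.3  -9.   78.7 -55.2]
```

View pics/w1.png

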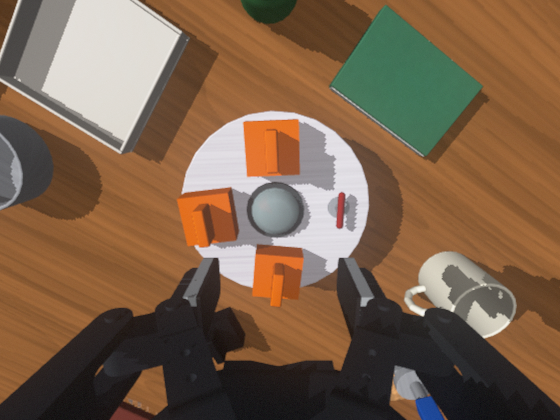

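```bash
python3 - <<'E'
import cv2
im=cv2.imread('pics/w1.png')
cv2.imwrite('pics/w1c.png',cv2.resize(im[105:310,170:380],None,fx=2.9*1.0,fy=2.9,interpolation=cv2.INTER_CUBIC))
E
```

```text
(no output)
```

View pics/w1c.png

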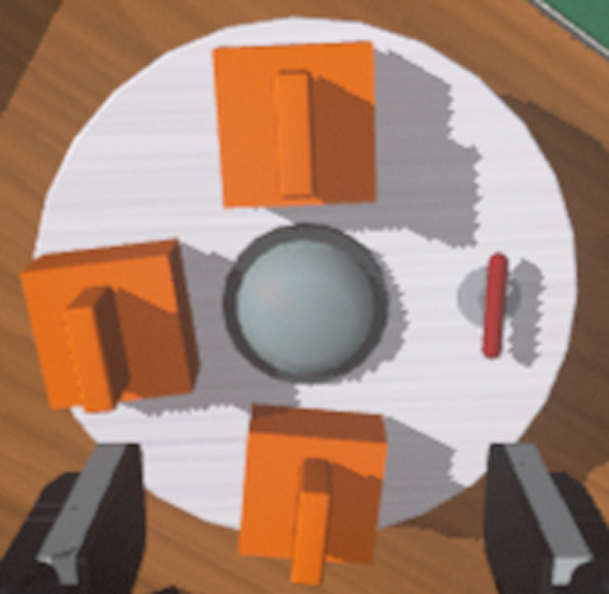

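```bash
python3 - <<'E'
from h import *
from scipy.optimize import least_squares
c=cam('wrist')
C=lambda u,v:(170+u/2.9-.0,105+v/2.9)
def q(n,pts,z):
    P=np.array([atz(c,*C(*p),z)[:2] for p in pts]); m=P.mean(0); d=(P[2]+P[3]-P[0]-P[1])/2
    print(n,np.round(m,4),'ang',round(np.degrees(np.arctan2(d[1],d[0])),1),np.round(np.hypot(*d),4),np.round(np.hypot(*(P[1]-P[0])),4)); return m
q('c1 fin',[(278,71),(311,72),(313,197),(282,197)],.118)
q('c1 box',[(214,52),(371,42),(376,202),(225,207)],.088)
q('c2 fin',[(68,306),(101,306),(114,409),(82,411)],.118)
q('c3 fin',[(300,492),(328,492),(322,583),(292,583)],.118)
q('c3 box',[(251,430),(383,440),(374,563),(240,556)],.088)
q('c2 box',[(23,272),(180,240),(197,392),(48,405)],.088)
A=atz(c,*C(499,256),.074);B=atz(c,*C(492,355),.074);d=B-A;print('bar',(A+B)/2,np.degrees(np.arctan2(d[1],d[0])),np.hypot(*d))
im=cv2.imread('pics/w1.png'); g=(im.min(2)>125).astype(np.uint8); g[:105]=0;g[290:]=0;g[:,:178]=0;g[:,372:]=0; g[250:,:]=0
cs,_=cv2.findContours(g,cv2.RETR_EXTERNAL,cv2.CHAIN_APPROX_NONE)
k=max(cs,key=cv2.contourArea)[:,0]; h=cv2.convexHull(k)[:,0]
P=np.array([atz(c,u,v,.06)[:2] for u,v in h])
r=least_squares(lambda x:np.hypot(P[:,0]-x[0],P[:,1]-x[1])-.112,[.57,0],loss='soft_l1',f_scale=.001); print(r.x,np.round(r.fun*1000,1))
im=cv2.imread('pics/w1.png')
E
```

```text
c1 fin [0.6334 0.048 ] ang -145.8 0.04 0.0104
c1 box [0.6326 0.0478] ang -144.2 0.0552 0.0545
c2 fin [0.5295 0.066 ] ang -144.3 0.0389 0.0113
c3 fin [ 0.5112 -0.0373] ang -150.7 0.0391 0.0103
c3 box [ 0.511  -0.0381] ang -150.9 0.0573 0.0526
c2 box [0.5304 0.0657] ang -142.7 0.0576 0.0605Traceback (most recent call last):
  File "<stdin>", line 14, in <module>
TypeError: return arrays must be of ArrayType
```

```bash
python3 -m pendant '[[45,[0.55,0.5,-1.2],[0,0,0.3]],[45,[1.11,0.95,-2.5],[0,0,0.3]],[45,[1.11,0.95,-3.8],[0,0,0.3]],[45,[1.11,0.95,-5.0],[0,0,0.3]],[45,[1.11,0.95,-5.62],[0,0,0.3]],[45,[1.11,0.95,-5.62],[0,0,0.3]],[0,[1.11,0.95,-5.62],[0,0,0.3]],[0,[1.11,0.95,-5.62],[0,0,0.3]],[0,[1.11,0.95,-5.62],[0,0,0.3]],[0,[1.11,0.95,-5.62],[0,0,0.3]]]'
python3 - <<'E'
from h import *
im=cv2.imread('pics/top0.png')
cv2.imwrite('pics/crop3.png',cv2.resize(im[150:310,90:210],None,fx=3.7,fy=3.7,interpolation=cv2.INTER_CUBIC))
cv2.imwrite('pics/crop4.png',cv2.resize(im[245:325,385:505],None,fx=6,fy=6,interpolation=cv2.INTER_CUBIC))
E
```

```text
time: 3.15
tcp_pos: [0.6343, 0.0486, 0.1092]
orientation: [[0.822, 0.569, 0.004], [0.569, -0.822, 0.001], [0.004, 0.001, -1.0]]
contact_force: [-0.7, 0.1, 6.0]
width: 0.0107
```

View pics/crop3.png

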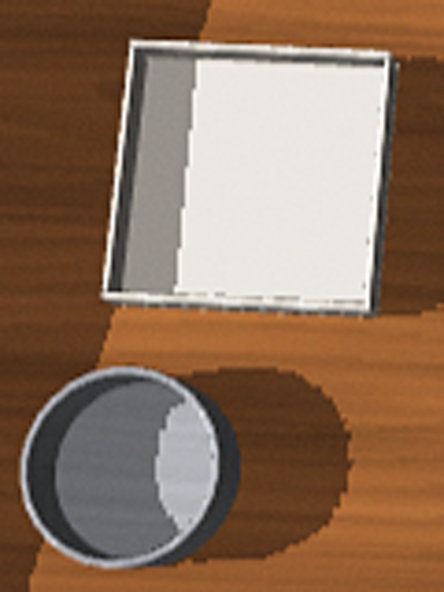

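View pics/crop4.png

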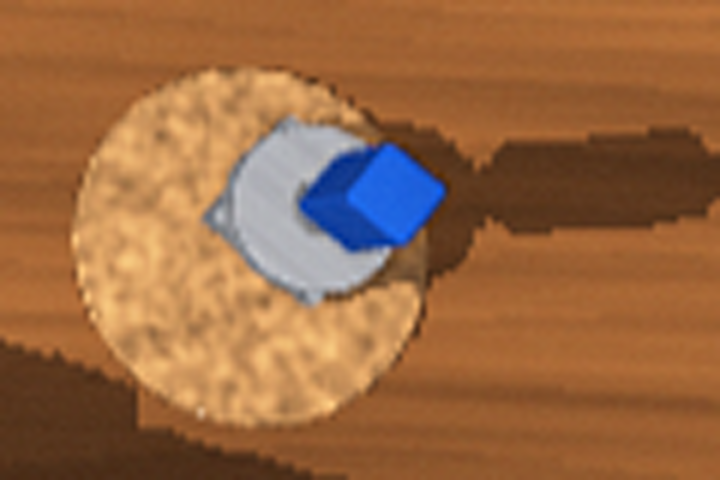

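```bash
python3 - <<'E'
from h import *
c=cam('top')
def pts(L,s,o,z): return np.array([atz(c,o[0]+u/s,o[1]+v/s,z)[:2] for u,v in L])
t=pts([(133,42),(393,55),(375,312),(105,297)],3.7,(90,150),.03); print('tray',np.round(t,3).tolist(),t.mean(0))
for i in range(4):
    d=t[(i+1)%4]-t[i]; print(np.degrees(np.arctan2(d[1],d[0])),np.hypot(*d))
w=pts([(390,143),(445,190),(405,247),(350,200)],6,(385,245),.116); print('wr',w.mean(0))
for i in range(4):
    d=w[(i+1)%4]-w[i]; print(np.degrees(np.arctan2(d[1],d[0])),np.hypot(*d))
print('cup',pts([(120,467)],3.7,(90,150),.052), 'mat',pts([(251,247)],6,(385,245),.004), 'disc',pts([(310,208)],6,(385,245),.03))
st()
E
```

```text
tray [[0.682, 0.35], [0.68, 0.191], [0.522, 0.191], [0.525, 0.351]] [0.60224877 0.27085985]
-90.86034410336984 0.15903524837763208
-179.881673173948 0.15800263341478268
88.90356097963677 0.16058820945221916
-0.4425663687981443 0.15732204330133465
wr [ 0.44268424 -0.34519706]
-130.00005414572513 0.023032005682914008
144.12367852497698 0.023596877083914482
50.18390182982121 0.02293932317111545
-35.66515236008222 0.023677170301382153
cup [[0.42449791 0.32572743]] mat [[ 0.42987934 -0.32945641]] disc [[ 0.44309543 -0.34324968]]
t 3.15 tcp [0.6343 0.0486 0.1092] F [-0.7  0.1  6. ] w 0.0107
[[0.822, 0.569, 0.004], [0.569, -0.822, 0.001], [0.004, 0.001, -1.0]] q [-35.3  26.2  34.9  96.4 -16.7  62.4 -50.7]
```

```bash
python3 -m pendant '[[0,[0,0,1.3],[0,0,0]],[0,[0,0,2.3],[0,0,1]],[0,[0,1.2,2.3],[0,0,2.4]],[0,[0,2.4,2.3],[0,0,3.8]],[0,[0,3.6,2.3],[0,0,5.2]],[0,[0.06,4.8,2.3],[0,0,6.6]],[0,[0.06,6.0,2.3],[0,0,8]],[0,[0.06,7.3,2.3],[0,0,9.4]],[0,[0.06,8.55,2.3],[0,0,10.8]],[0,[0.06,8.55,2.3],[0,0,11.06]]]'
```

```text
time: 3.98
tcp_pos: [0.6333, 0.316, 0.1784]
orientation: [[-0.018, 1.0, -0.0], [1.0, 0.018, 0.009], [0.009, 0.0, -1.0]]
contact_force: [-1.6, 1.4, -1.1]
width: 0.0109
```

```bash
python3 -m pendant '[[0,[0.09,-0.37,-1.2],[0,0,-0.2]],[0,[0.09,-0.37,-2.5],[0,0,-0.2]],[0,[0.09,-0.37,-3.7],[0,0,-0.2]],[0,[0.09,-0.37,-4.08],[0,0,-0.2]],[0,[0.09,-0.37,-4.08],[0,0,-0.2]],[40,[0.09,-0.37,-4.08],[0,0,-0.2]],[40,[0.09,-0.37,-4.08],[0,0,-0.2]],[40,[0.09,-0.37,-2.8],[0,0,-0.2]],[40,[0.09,-0.37,-1.4],[0,0,-0.2]],[40,[0.09,-0.37,0],[0,0,-0.2]]]'
python3 -c "
from h import *
im,m=snap('top','t1.png');st()"
```

```text
time: 4.82
tcp_pos: [0.6358, 0.3046, 0.18]
orientation: [[0.0, 1.0, -0.0], [1.0, -0.0, 0.009], [0.009, -0.0, -1.0]]
contact_force: [0.9, 0.9, 1.5]
width: 0.0402
t 4.87 tcp [0.6396 0.3061 0.1908] F [3.4 0.2 7.6] w 0.0398
[[0.0, 1.0, 0.011], [1.0, -0.0, 0.016], [0.016, 0.011, -1.0]] q [-43.9  27.9  21.4  80.3 -10.9  72.7 -21.7]
```

View pics/t1.png

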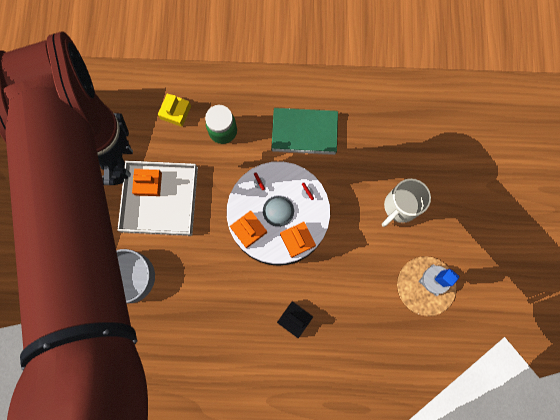

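```bash
python3 -m pendant '[[45,[-0.4,-1.0,0],[0,0,-1.4]],[45,[-0.9,-2.0,0],[0,0,-2.8]],[45,[-1.4,-3.0,0],[0,0,-4.2]],[45,[-1.8,-4.0,0],[0,0,-5.6]],[45,[-2.3,-5.0,0],[0,0,-7]],[45,[-2.7,-6.0,0],[0,0,-8.4]],[45,[-3.2,-7.0,0],[0,0,-9.8]],[45,[-3.65,-8.0,-0.5],[0,0,-10.7]],[45,[-3.65,-8.0,-1],[0,0,-10.7]],[45,[-3.65,-8.0,-1],[0,0,-10.7]]]'
```

```text
time: 5.7
tcp_pos: [0.5287, 0.0641, 0.1599]
orientation: [[0.806, 0.592, 0.018], [0.592, -0.806, 0.001], [0.015, 0.01, -1.0]]
contact_force: [0.7, 0.6, 0.3]
width: 0.0448
```

```bash
python3 -m pendant '[[45,[0.04,0.06,-0.9],[0,0.2,0]],[45,[0.04,0.06,-1.76],[0,0.2,0]],[45,[0.04,0.06,-1.76],[0,0.2,0]],[0,[0.04,0.06,-1.76],[0,0.2,0]],[0,[0.04,0.06,-1.76],[0,0.2,0]],[0,[0.04,0.06,-1.76],[0,0.2,0]],[0,[0.04,0.06,-1.76],[0,0.2,0]],[0,[0.04,0.06,-0.7],[0,0.2,0]],[0,[0.04,0.06,0.3],[0,0.2,0]],[0,[0.04,0.06,0.5],[0,0.2,0]]]'
```

```text
time: 6.53
tcp_pos: [0.5324, 0.066, 0.1803]
orientation: [[0.806, 0.591, 0.007], [0.591, -0.806, 0.003], [0.008, 0.002, -1.0]]
contact_force: [0.9, -0.1, -0.4]
width: 0.0108
```

```bash
python3 -m pendant '[[0,[0.15,1.0,0],[0,0,1.4]],[0,[0.3,2.0,0],[0,0,2.8]],[0,[0.45,3.0,0],[0,0,4.2]],[0,[0.6,4.0,0],[0,0,5.6]],[0,[0.75,5.0,0],[0,0,7]],[0,[0.9,6.0,0],[0,0,8.4]],[0,[1.05,7.0,0],[0,0,9.8]],[0,[1.2,7.97,-0.5],[0,0,10.74]],[0,[1.2,7.97,-1],[0,0,10.74]],[0,[1.2,7.97,-1],[0,0,10.74]]]'
```

```text
time: 7.37
tcp_pos: [0.5666, 0.307, 0.1477]
orientation: [[-0.003, 1.0, -0.002], [1.0, 0.003, 0.006], [0.006, -0.002, -1.0]]
contact_force: [0.1, -0.2, -0.6]
width: 0.0107
```

Down to 0.056: −0.0917 = −3.06 units.

```bash
python3 -m pendant '[[0,[0.05,-0.05,-1.2],[0,0,0]],[0,[0.05,-0.05,-2.4],[0,0,0]],[0,[0.05,-0.05,-3.06],[0,0,0]],[0,[0.05,-0.05,-3.06],[0,0,0]],[40,[0.05,-0.05,-3.06],[0,0,0]],[40,[0.05,-0.05,-3.06],[0,0,0]],[40,[0.05,-0.05,-2.2],[0,0,0]],[40,[0.05,-0.05,-1],[0,0,0]],[40,[0.05,-0.05,0.3],[0,0,0]],[40,[0.05,-0.05,0.9],[0,0,0]]]'
```

```text
time: 8.2
tcp_pos: [0.5702, 0.3056, 0.1816]
orientation: [[-0.002, 1.0, 0.005], [1.0, 0.002, 0.01], [0.01, 0.005, -1.0]]
contact_force: [0.9, 0.2, 0.3]
width: 0.04
```

```bash
python3 -m pendant '[[45,[-0.2,-1.27,0],[0,0,-1.38]],[45,[-0.45,-2.54,0],[0,0,-2.76]],[45,[-0.65,-3.81,0],[0,0,-4.14]],[45,[-0.9,-5.08,0],[0,0,-5.52]],[45,[-1.1,-6.36,0],[0,0,-6.9]],[45,[-1.3,-7.63,0],[0,0,-8.28]],[45,[-1.55,-8.9,0],[0,0,-9.66]],[45,[-1.75,-10.17,0],[0,0,-11]],[45,[-1.97,-11.44,-0.4],[0,0,-12.2]],[45,[-1.97,-11.44,-0.6],[0,0,-12.2]]]'
```

```text
time: 9.03
tcp_pos: [0.5098, -0.046, 0.1648]
orientation: [[0.882, 0.472, 0.013], [0.472, -0.882, 0.001], [0.012, 0.006, -1.0]]
contact_force: [-0.8, -1.0, -0.5]
width: 0.0446
```

```bash
python3 -m pendant '[[45,[0.04,0.28,-0.8],[0,0.15,0.2]],[45,[0.04,0.28,-1.7],[0,0.15,0.2]],[45,[0.04,0.28,-1.93],[0,0.15,0.2]],[0,[0.04,0.28,-1.93],[0,0.15,0.2]],[0,[0.04,0.28,-1.93],[0,0.15,0.2]],[0,[0.04,0.28,-1.93],[0,0.15,0.2]],[0,[0.04,0.28,-1.93],[0,0.15,0.2]],[0,[0.04,0.28,-0.9],[0,0.15,0.2]],[0,[0.04,0.28,0.3],[0,0.15,0.2]],[0,[0.04,0.28,0.6],[0,0.15,0.2]]]'
```

```text
time: 9.87
tcp_pos: [0.5133, -0.0381, 0.1881]
orientation: [[0.874, 0.486, 0.007], [0.486, -0.874, 0.002], [0.007, 0.002, -1.0]]
contact_force: [0.5, -0.1, -0.3]
width: 0.011
```

```bash
python3 -m pendant '[[0,[0.3,1.0,0],[0,0,1.37]],[0,[0.65,2.0,0],[0,0,2.74]],[0,[1.0,3.0,0],[0,0,4.1]],[0,[1.3,4.1,0],[0,0,5.5]],[0,[1.65,5.1,0],[0,0,6.85]],[0,[2,6.1,0],[0,0,8.2]],[0,[2.3,7.1,0],[0,0,9.6]],[0,[2.65,8.1,0],[0,0,11]],[0,[2.96,9.14,-0.5],[0,0,12.2]],[0,[2.96,9.14,-1],[0,0,12.2]]]'
```

```text
time: 10.7
tcp_pos: [0.6027, 0.2449, 0.1587]
orientation: [[-0.017, 1.0, 0.004], [1.0, 0.017, 0.012], [0.011, 0.004, -1.0]]
contact_force: [-1.1, 1.4, -0.9]
width: 0.0108
```

```bash
python3 -m pendant '[[0,[0,-0.28,-1.2],[-0.14,0,-0.2]],[0,[0,-0.28,-2.5],[-0.14,0,-0.2]],[0,[0,-0.28,-3.4],[-0.14,0,-0.2]],[0,[0,-0.28,-3.4],[-0.14,0,-0.2]],[0,[0,-0.28,-3.4],[-0.14,0,-0.2]],[40,[0,-0.28,-3.4],[-0.14,0,-0.2]],[40,[0,-0.28,-3.4],[-0.14,0,-0.2]],[40,[0,-0.28,-2.2],[-0.14,0,-0.2]],[40,[0,-0.28,-1],[-0.14,0,-0.2]],[40,[0,-0.28,0.3],[-0.14,0,-0.2]]]'
```

```text
time: 11.53
tcp_pos: [0.6023, 0.2362, 0.1695]
orientation: [[0.001, 1.0, 0.004], [1.0, -0.001, -0.001], [-0.001, 0.004, -1.0]]
contact_force: [0.6, 0.5, -0.3]
width: 0.0399
```

```bash
python3 -m pendant '[[70,[0,-0.5,0.6],[0,0,-1.4]],[70,[0,-1.2,1.2],[0,0,-2.8]],[70,[0.1,-2,1.8],[0,0,-4.2]],[70,[0.2,-3,2.4],[0,0,-5.6]],[70,[0.3,-4,3],[0,0,-7]],[70,[0.4,-5,3.6],[0,0,-8.4]],[70,[0.4,-6,4],[0,0,-9.8]],[70,[0.4,-6.9,4],[0,0,-11.2]],[70,[0.4,-6.9,4],[0,0,-11.4]],[70,[0.4,-6.9,4],[0,0,-11.4]]]'
python3 -c "
from h import *
im,m=snap('wrist','w2.png');snap('top','t2.png');st()
cv2.imwrite('pics/w2c.png',cv2.resize(im[105:310,170:380,::-1],None,fx=2.9,fy=2.9,interpolation=cv2.INTER_CUBIC))
import pickle;pickle.dump(m,open('w2.pkl','wb'))"
```

```text
time: 12.37
tcp_pos: [0.6143, 0.027, 0.2911]
orientation: [[0.841, 0.54, 0.003], [0.541, -0.841, -0.003], [0.001, 0.004, -1.0]]
contact_force: [0.2, -0.0, -0.1]
width: 0.0701
t 12.47 tcp [0.6142 0.0303 0.29  ] F [ 0.4  0.8 -0.3] w 0.0698
[[0.838, 0.546, 0.002], [0.546, -0.838, -0.003], [0.0, 0.003, -1.0]] q [-39.7  16.1  40.9  87.  -10.5  80.7 -55.1]
```

View pics/w2.png

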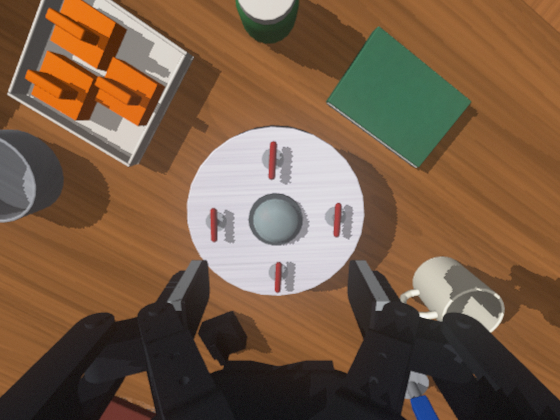

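View pics/w2c.png

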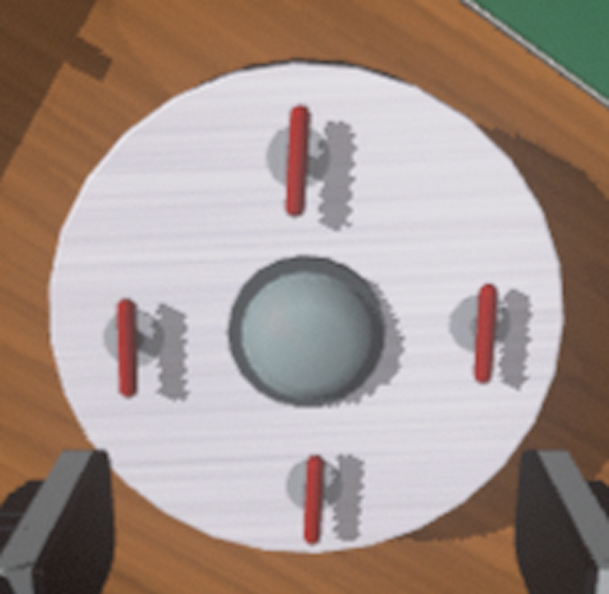

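View pics/t2.png

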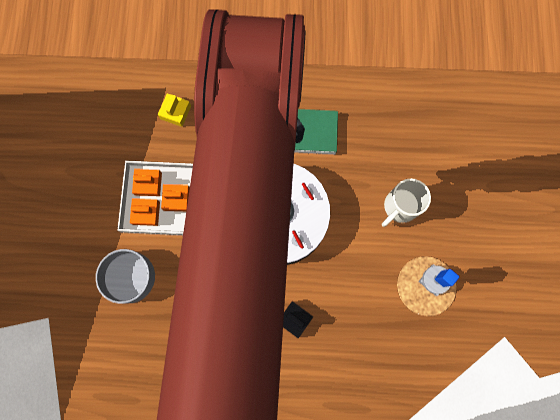

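```bash
cat >> h.py <<'E'
def bars(im,c,box,z=.074,bgr=False):
    a=im.astype(int); 
    if bgr: a=a[:,:,::-1]
    g=((a[:,:,0]>110)&(a[:,:,1]<75)&(a[:,:,2]<75)).astype(np.uint8)
    u0,v0,u1,v1=box; mk=np.zeros_like(g); mk[v0:v1,u0:u1]=1; g*=mk
    n,l,stt,ce=cv2.connectedComponentsWithStats(g); out=[]
    for i in range(1,n):
        if stt[i,4]<25: continue
        v,u=np.nonzero(l==i); P=np.array([atz(c,a,b,z)[:2] for a,b in zip(u,v)])
        m=P.mean(0); e,V=np.linalg.eigh(np.cov((P-m).T)); d=V[:,1]; t=(P-m)@d; m=m+d*(t.max()+t.min())/2
        out.append((m,np.degrees(np.arctan2(d[1],d[0]))%180,t.max()-t.min()))
    return out
E
python3 - <<'E'
from h import *
import pickle; c=pickle.load(open('w2.pkl','rb'))
b=bars(cv2.imread('pics/w2.png'),c,(190,120,370,300),bgr=True)
M=np.array([x[0] for x in b]); ctr=M.mean(0); print('ctr',ctr)
for m,a,L in b: d=m-ctr; print(np.round(m,4),round(a,1),round(L,4),'r',np.hypot(*d),np.degrees(np.arctan2(d[1],d[0])))
E
```

```text
ctr [0.57263859 0.00359297]
[0.634  0.0468] 29.1 0.0411 r 0.07503507593910616 35.172423218133844
[ 0.6164 -0.0579] 32.0 0.0411 r 0.07544805978482501 -54.536676614263236
[0.5292 0.0653] 31.5 0.0402 r 0.07543502852300062 125.1352478152306
[ 0.5109 -0.0399] 30.4 0.0409 r 0.07546708230818228 -144.8367440867636
```

```bash
python3 -m pendant '[[70,[-0.58,-1.23,0],[0,0,0.4]],[70,[-1.16,-2.46,0],[0,0,0.8]],[70,[-1.74,-3.7,0],[0,0,1.2]],[70,[-2.32,-4.92,0],[0,0,1.6]],[70,[-2.9,-6.15,0],[0,0,2]],[70,[-3.5,-7.4,0],[0,0,2.4]],[70,[-4.06,-8.6,0],[0,0,2.8]],[70,[-4.64,-9.85,0],[0,0,3.2]],[70,[-5.22,-11.1,-0.3],[0,0,3.6]],[70,[-5.8,-12.3,-0.7],[0,0,3.8]]]'
python3 -m pendant '[[70,[0,0,0],[0,0,0]],[70,[0,0,0],[0,0,0]],[70,[0,0,0],[0,0,0]],[70,[0,0,0],[0,0,0]],[70,[0,0,0],[0,0,0]],[70,[0,0,0],[0,0,0]],[70,[0,0,0],[0,0,0]],[70,[0,0,0],[0,0,0]],[70,[0,0,0],[0,0,0]],[70,[0,0,0],[0,0,0]]]'
python3 -c "
from h import *
im,m=snap('wrist','w3.png');st();snap('top','t3.png')
import pickle;pickle.dump(m,open('w3.pkl','wb'))"
```

```text
time: 13.3
tcp_pos: [0.4409, -0.3387, 0.2701]
orientation: [[0.609, 0.793, 0.005], [0.793, -0.609, -0.002], [0.002, 0.005, -1.0]]
contact_force: [-0.4, 0.3, -1.0]
width: 0.07
time: 14.13
tcp_pos: [0.441, -0.3386, 0.2702]
orientation: [[0.609, 0.793, 0.005], [0.793, -0.609, -0.002], [0.002, 0.006, -1.0]]
contact_force: [-0.4, -0.1, -0.1]
width: 0.0699
t 14.18 tcp [ 0.441  -0.3386  0.2702] F [ 0.4 -1.1  1.2] w 0.0703
[[0.609, 0.793, 0.005], [0.793, -0.609, -0.002], [0.002, 0.005, -1.0]] q [-14.5   9.2  53.6  97.5  -7.7  76.9   3. ]
```

View pics/w3.png

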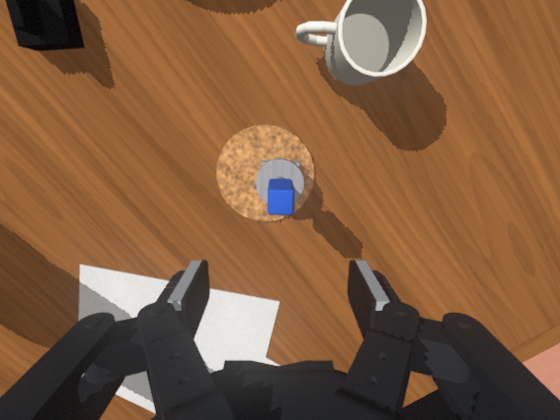

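View pics/t3.png

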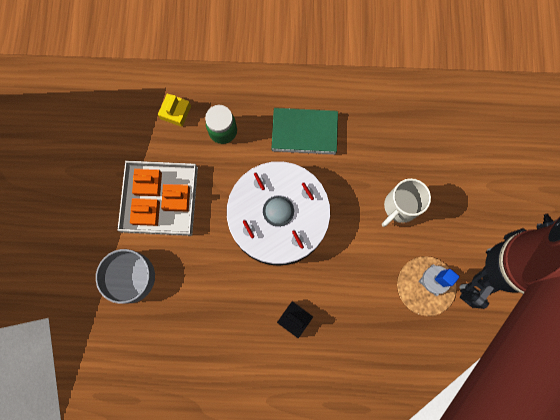

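```bash
python3 - <<'E'
from h import *
import pickle; c=pickle.load(open('w3.pkl','rb'))
im=cv2.imread('pics/w3.png')
cv2.imwrite('pics/w3c.png',cv2.resize(im[150:225,235:325],None,fx=8,fy=8,interpolation=cv2.INTER_CUBIC))
E
```

```text
(no output)
```

View pics/w3c.png

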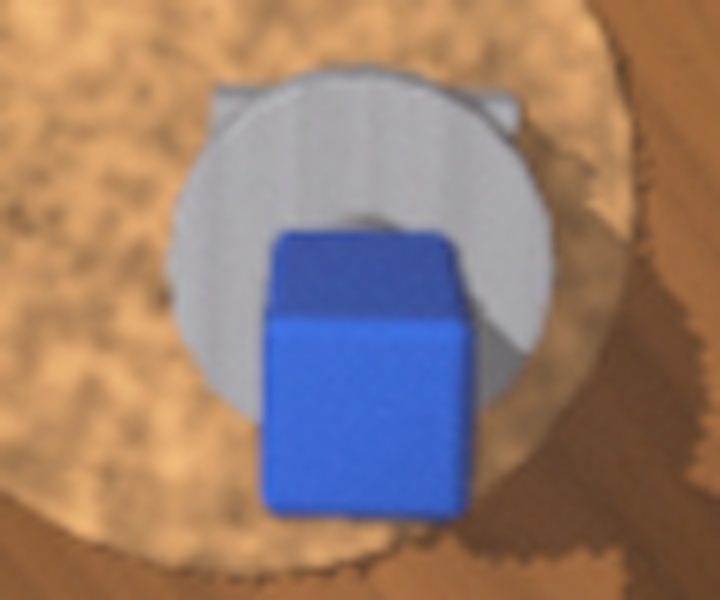

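```bash
python3 - <<'E'
from h import *
import pickle; c=pickle.load(open('w3.pkl','rb'))
P=np.array([atz(c,235+u/8,150+v/8,.12)[:2] for u,v in [(266,318),(470,318),(468,518),(264,518)]])
print(P.mean(0))
for i in range(4):
    d=P[(i+1)%4]-P[i]; print(np.degrees(np.arctan2(d[1],d[0])),np.hypot(*d))
D=atz(c,235+362/8,150+250/8,.034); print('disc',D)
# mat fit
im=cv2.imread('pics/w3.png').astype(int); g=((im[:,:,2]>150)&(im[:,:,1]>100)&(im[:,:,0]<140)).astype(np.uint8)
print('mat',atz(c,265,173,.004))
E
```

```text
[ 0.4416828 -0.3434162]
-37.58442143411571 0.024167710723993915
-127.15595644481505 0.02497428876753692
142.38140383516932 0.02480142908663169
51.389652160823175 0.02496279900934164
disc [ 0.44350659 -0.3419457   0.034     ]
mat [ 0.43071495 -0.32623569  0.004     ]
```

```bash
python3 -m pendant '[[60,[0.05,-0.14,-1.3],[0,0.06,0]],[60,[0.05,-0.14,-2.6],[0,0.06,0]],[60,[0.05,-0.14,-3.9],[0,0.06,0]],[60,[0.05,-0.14,-5.1],[0,0.06,0]],[60,[0.05,-0.14,-5.87],[0,0.06,0]],[60,[0.05,-0.14,-5.87],[0,0.06,0]],[0,[0.05,-0.14,-5.87],[0,0.06,0]],[0,[0.05,-0.14,-5.87],[0,0.06,0]],[0,[0.05,-0.14,-5.87],[0,0.06,0]],[0,[0.05,-0.14,-5.87],[0,0.06,0]]]'
```

```text
time: 15.07
tcp_pos: [0.4436, -0.3436, 0.0961]
orientation: [[0.609, 0.793, 0.003], [0.793, -0.609, -0.003], [-0.001, 0.005, -1.0]]
contact_force: [-0.8, 0.4, 6.7]
width: 0.0251
```

```bash
python3 -m pendant '[[0,[0,0,1.0],[0,0,0]],[0,[0,0,2.2],[0,0,0]],[0,[0,0,3.4],[0,0,0]],[0,[0.2,0.8,4.2],[0,0,0.5]],[0,[0.5,1.9,4.4],[0,0,1.5]],[0,[0.8,3.1,4.4],[0,0,2.7]],[0,[1.1,4.3,4.4],[0,0,3.9]],[0,[1.4,5.5,4.4],[0,0,5.1]],[0,[1.7,6.7,4.4],[0,0,6.3]],[0,[1.8,7.9,4.4],[0,0,7.5]]]'
python3 -c "
from h import *
snap('side','s1.png');snap('top','t4.png')"
```

```text
time: 15.9
tcp_pos: [0.4984, -0.1047, 0.2292]
orientation: [[-0.005, 1.0, 0.007], [1.0, 0.005, -0.0], [-0.0, 0.007, -1.0]]
contact_force: [0.5, -0.7, -3.1]
width: 0.025
```

View pics/s1.png

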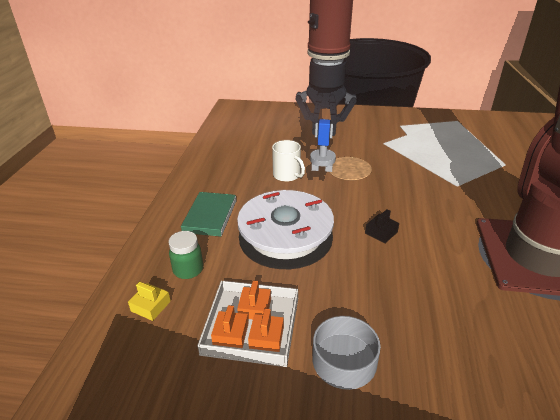

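```bash
python3 - <<'E'
from h import *
print(atz(cam('side'),346.5,342,.052)); st()
im=cv2.imread('pics/t4.png'); cv2.imwrite('pics/t4c.png',cv2.resize(im[240:310,85:165],None,fx=7,fy=7,interpolation=cv2.INTER_CUBIC))
im=cv2.imread('pics/s1.png'); cv2.imwrite('pics/s1c.png',cv2.resize(im[310:390,300:390],None,fx=7,fy=7,interpolation=cv2.INTER_CUBIC))
E
```

```text
[0.42358223 0.32750101 0.052     ]
t 16.0 tcp [ 0.4986 -0.0999  0.2286] F [ 0.7 -0.4 -2.5] w 0.0253
[[-0.013, 1.0, 0.005], [1.0, 0.013, 0.002], [0.002, 0.005, -1.0]] q [-32.3   2.1  40.2 106.5  -1.6  71.6   9.1]
```

View pics/t4c.png

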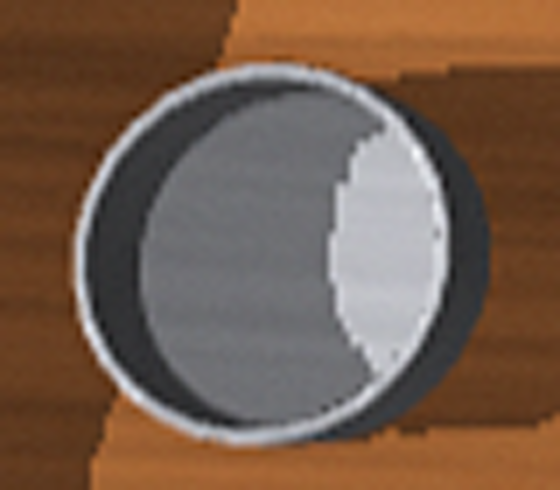

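View pics/s1c.png

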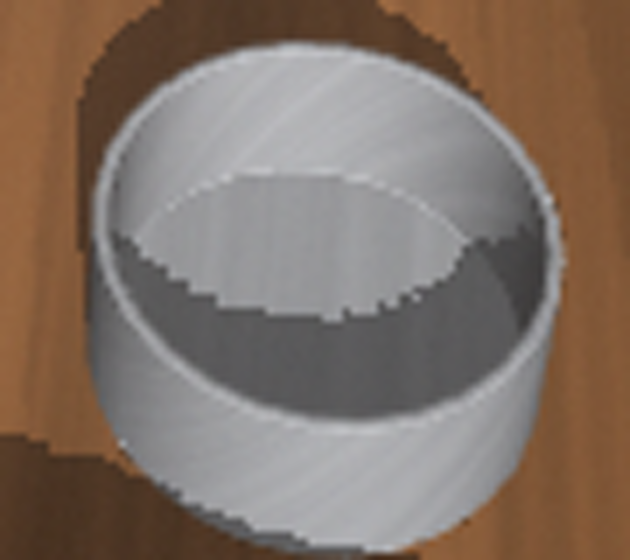

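```bash
python3 -m pendant '[[0,[0,1.3,0],[0,0,0.6]],[0,[0,2.6,0],[0,0,1.2]],[0,[-0.1,3.9,0],[0,0,1.8]],[0,[-0.2,5.2,0],[0,0,2.4]],[0,[-0.4,6.6,0],[0,0,3]],[0,[-0.7,8,0],[0,0,3.6]],[0,[-1.1,9.3,0],[0,0,4.2]],[0,[-1.5,10.6,0],[0,0,4.8]],[0,[-2,11.9,0],[0,0,5.4]],[0,[-2.47,13.1,0],[0,0,6]]]'
```

```text
time: 16.83
tcp_pos: [0.4236, 0.295, 0.2295]
orientation: [[-0.513, 0.858, 0.005], [0.858, 0.513, 0.006], [0.003, 0.007, -1.0]]
contact_force: [0.6, 0.2, -2.0]
width: 0.0253
```

```bash
python3 -m pendant '[[0,[0.03,0.6,0],[-0.06,0.06,0]],[0,[0.03,1.03,-0.4],[-0.06,0.06,0]],[0,[0.03,1.03,-1],[-0.06,0.06,0]],[0,[0.03,1.03,-1.9],[-0.06,0.06,0]],[0,[0.03,1.03,-2.9],[-0.06,0.06,0]],[0,[0.03,1.03,-3.7],[-0.06,0.06,0]],[0,[0.03,1.03,-4.08],[-0.06,0.06,0]],[0,[0.03,1.03,-4.08],[-0.06,0.06,0]],[0,[0.03,1.03,-4.08],[-0.06,0.06,0]],[0,[0.03,1.03,-4.08],[-0.06,0.06,0]]]'
python3 -c "
from h import *
snap('side','s2.png');st()"
```

```text
time: 17.67
tcp_pos: [0.4255, 0.3265, 0.109]
orientation: [[-0.513, 0.859, 0.001], [0.859, 0.513, 0.002], [0.001, 0.002, -1.0]]
contact_force: [0.3, 1.8, -2.1]
width: 0.0253
t 17.72 tcp [0.4255 0.3266 0.1091] F [-0.6 -0.6 -2.3] w 0.0253
[[-0.513, 0.859, 0.001], [0.859, 0.513, 0.003], [0.002, 0.003, -1.0]] q [-56.6  12.6  16.2 109.8  -4.2  58.   -7.7]
```

View pics/s2.png

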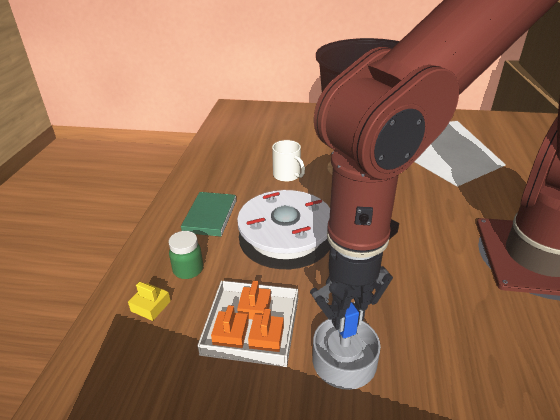

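```bash
python3 -m pendant '[[0,[0,0,0],[0,0,0]],[0,[0,0,0],[0,0,0]],[0,[0,0,1.2],[0,0,0]],[0,[0,0,2.4],[0,0,0]],[0,[0.2,-0.4,3.3],[0,0,0]],[0,[0.6,-1.5,3.6],[0,0,0]],[0,[1.0,-2.7,3.6],[0,0,0]],[0,[1.5,-3.9,3.6],[0,0,0]],[0,[2,-5.1,3.6],[0,0,0]],[0,[2.5,-6.3,3.6],[0,0,0]]]'
python3 -c "
from h import *
snap('top','t5.png');st()"
```

```text
time: 18.55
tcp_pos: [0.5011, 0.1359, 0.2181]
orientation: [[-0.513, 0.858, 0.003], [0.858, 0.513, 0.004], [0.002, 0.005, -1.0]]
contact_force: [1.3, 0.9, -3.5]
width: 0.0254
t 18.6 tcp [0.504  0.127  0.2183] F [ 2.8 -8.3 -1.7] w 0.0254
[[-0.505, 0.863, 0.005], [0.863, 0.505, 0.0], [-0.002, 0.004, -1.0]] q [-44.6   4.3  27.  105.4  -2.   70.4  13.4]
```

```bash
python3 -m pendant '[[0,[0.4,-1.0,0],[0,0,0]],[0,[0.85,-2.07,0],[0,0,0]],[0,[0.85,-2.07,-0.5],[0,0,0]],[0,[0.85,-2.07,-1.0],[0,0.06,0]],[0,[0.85,-2.07,-1.0],[0,0.06,0]],[0,[0.85,-2.07,-1.0],[0,0.06,0]],[0,[0.85,-2.07,-1.0],[0,0.06,0]],[0,[0.85,-2.07,-1.0],[0,0.06,0]],[0,[0.85,-2.07,-1.0],[0,0.06,0]],[0,[0.85,-2.07,-1.0],[0,0.06,0]]]'
python3 -c "
from h import *
im,c=snap('side','s3.png');im2,c2=snap('wrist','w4.png');st()
cv2.imwrite('pics/s3c.png',cv2.resize(im[110:270,210:350,::-1],None,fx=4.0,fy=3.7*4/3.7,interpolation=cv2.INTER_CUBIC)[:600])"
```

```text
time: 19.43
tcp_pos: [0.5297, 0.0654, 0.1889]
orientation: [[-0.506, 0.863, 0.0], [0.863, 0.506, 0.001], [0.001, 0.001, -1.0]]
contact_force: [-0.1, 0.2, -3.4]
width: 0.0251
t 19.53 tcp [0.5296 0.0652 0.1886] F [ 0.1 -1.1 -2.5] w 0.0251
[[-0.506, 0.863, 0.0], [0.863, 0.506, 0.001], [0.001, 0.0, -1.0]] q [-39.4   8.   30.3 105.8  -4.4  67.4  22.8]
```

View pics/s3c.png

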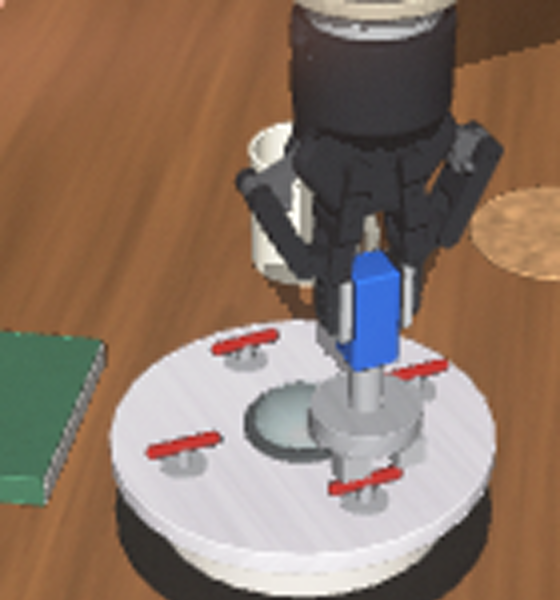

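View pics/w4.png

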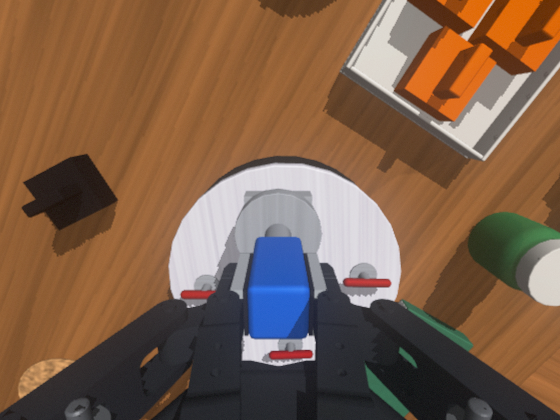

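```bash
python3 -m pendant '[[0,[0,0,-0.2],[0,0,0]],[0,[0,0,-0.4],[0,0,0]],[0,[0,0,-0.6],[0,0,0]],[0,[0,0,-0.8],[0,0,0]],[0,[0,0,-1.0],[0,0,0]],[0,[0,0,-1.08],[0,0,0]],[0,[0,0,-1.08],[0,0,0]],[0,[0,0,-1.08],[0,0,0]],[0,[0,0,-1.08],[0,0,0]],[0,[0,0,-1.08],[0,0,0]]]'
```

```text
time: 20.37
tcp_pos: [0.5299, 0.0652, 0.1566]
orientation: [[-0.506, 0.863, 0.001], [0.863, 0.506, 0.001], [0.001, 0.001, -1.0]]
contact_force: [1.1, 1.2, -1.8]
width: 0.025
```

```bash
python3 -m pendant '[[0,[0,0,0],[0,0,-1.2]],[0,[0,0,0],[0,0,-2.4]],[0,[0,0,0],[0,0,-3.6]],[0,[0,0,0],[0,0,-4.8]],[0,[0,0,0],[0,0,-6]],[0,[0,0,0],[0,0,-7.2]],[0,[0,0,0],[0,0,-8.4]],[0,[0,0,0],[0,0,-9.5]],[0,[0,0,0],[0,0,-10.3]],[0,[0,0,0],[0,0,-10.3]]]'
python3 -c "
from h import *
s=st();print(s['torque'])"
```

```text
time: 21.2
tcp_pos: [0.5301, 0.0657, 0.1569]
orientation: [[0.363, 0.932, 0.002], [0.932, -0.363, 0.001], [0.001, 0.001, -1.0]]
contact_force: [-0.2, 1.0, -2.5]
width: 0.0253
t 21.2 tcp [0.5301 0.0657 0.1569] F [-0.2  1.  -2.5] w 0.0253
[[0.363, 0.932, 0.002], [0.932, -0.363, 0.001], [0.001, 0.001, -1.0]] q [-43.9  10.3  35.8 108.1  -6.7  63.6 -26.8]
[ 0.29697586 -0.14625957  0.01372562]
```

```bash
python3 -m pendant '[[0,[0,0,0.7],[0,0,0]],[0,[0,0,1.4],[0,0,0]],[0,[0.4,-0.6,1.5],[0,0,1.4]],[0,[0.9,-1.3,1.5],[0,0,2.8]],[0,[1.4,-2.0,1.5],[0,0,4.2]],[0,[1.9,-2.7,1.5],[0,0,5.6]],[0,[2.4,-3.4,1.5],[0,0,7]],[0,[2.86,-4.11,1.5],[0,0,8.4]],[0,[2.86,-4.11,1.5],[0,0,9.7]],[0,[2.86,-4.11,1.5],[0,0,10.3]]]'
python3 -c "
from h import *
im,c=snap('wrist','w5.png');s=st()"
```

```text
time: 22.03
tcp_pos: [0.6163, -0.0601, 0.2019]
orientation: [[-0.509, 0.861, 0.001], [0.861, 0.509, 0.001], [0.0, 0.001, -1.0]]
contact_force: [-0.2, 0.7, -2.7]
width: 0.025
t 22.08 tcp [ 0.6161 -0.0589  0.2018] F [-0.2 -0.9 -1.6] w 0.0256
[[-0.51, 0.86, 0.0], [0.86, 0.51, 0.001], [0.001, 0.001, -1.0]] q [-25.3  18.7  33.4  93.2 -10.8  71.3  40.8]
```

View pics/w5.png

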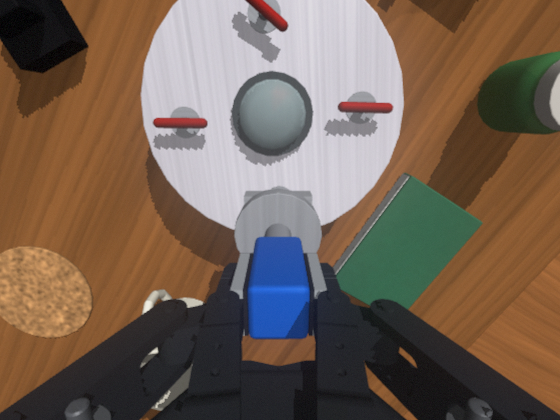

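```bash
cat >> h.py <<'E'
def turns(fn=None,box=(140,0,410,240)):
    c=cam('wrist'); im=imaging.read_camera('wrist')
    if fn: cv2.imwrite('pics/'+fn,im[:,:,::-1])
    for m,a,L in bars(im,c,box): print('bar',np.round(m,4),'ang',round(a,1),'L',round(L,4),'turn',round(np.radians((35.2-a)%180),2))
E
python3 -c "
from h import *
turns()"
```

```text
bar [0.5345 0.0656] ang 173.1 L 0.0309 turn 0.73
bar [0.634  0.0477] ang 28.8 L 0.0421 turn 0.11
bar [ 0.5107 -0.0393] ang 30.0 L 0.0432 turn 0.09
```

```bash
python3 -m pendant '[[0,[0,0.03,-0.3],[0,0,0]],[0,[0,0.03,-0.6],[0,0,0]],[0,[0,0.03,-0.85],[0,0,0]],[0,[0,0.03,-1.05],[0,0,0]],[0,[0,0.03,-1.2],[0,0,0]],[0,[0,0.03,-1.35],[0,0,0]],[0,[0,0.03,-1.5],[0,0,0]],[0,[0,0.03,-1.5],[0,0,0]],[0,[0,0.03,-1.5],[0,0,0]],[0,[0,0.03,-1.5],[0,0,0]]]'
```

```text
time: 22.97
tcp_pos: [0.6162, -0.0574, 0.1572]
orientation: [[-0.505, 0.863, 0.001], [0.863, 0.505, 0.002], [0.001, 0.002, -1.0]]
contact_force: [-0.1, -0.5, -3.0]
width: 0.0251
```

```bash
python3 -m pendant '[[0,[0,0,0],[0,0,-1.2]],[0,[0,0,0],[0,0,-2.4]],[0,[0,0,0],[0,0,-3.6]],[0,[0,0,0],[0,0,-4.8]],[0,[0,0,0],[0,0,-6]],[0,[0,0,0],[0,0,-7.2]],[0,[0,0,0],[0,0,-8.4]],[0,[0,0,0],[0,0,-9.5]],[0,[0,0,0],[0,0,-10.3]],[0,[0,0,0],[0,0,-10.3]]]'
```

```text
time: 23.8
tcp_pos: [0.6166, -0.057, 0.1576]
orientation: [[0.364, 0.932, 0.003], [0.932, -0.364, 0.001], [0.002, 0.002, -1.0]]
contact_force: [1.2, -0.5, -2.6]
width: 0.0253
```

```bash
python3 -m pendant '[[0,[0,0,0.7],[0,0,0]],[0,[0,0,1.4],[0,0,0]],[0,[0.1,0.6,1.5],[0,0,1.4]],[0,[0.2,1.2,1.5],[0,0,2.8]],[0,[0.3,1.8,1.5],[0,0,4.2]],[0,[0.4,2.4,1.5],[0,0,5.6]],[0,[0.5,3.0,1.5],[0,0,7]],[0,[0.58,3.46,1.5],[0,0,8.4]],[0,[0.58,3.46,1.5],[0,0,9.7]],[0,[0.58,3.46,1.5],[0,0,10.2]]]'
python3 -c "
from h import *
turns('w6.png');s=st()"
```

```text
time: 24.63
tcp_pos: [0.6342, 0.0482, 0.2028]
orientation: [[-0.505, 0.863, 0.002], [0.863, 0.505, 0.003], [0.002, 0.003, -1.0]]
contact_force: [0.1, -1.2, -1.9]
width: 0.0252
bar [0.6061 0.2033] ang 67.6 L 0.0221 turn 2.58
bar [0.529  0.0653] ang 172.6 L 0.0423 turn 0.74
t 24.68 tcp [0.6341 0.0472 0.2029] F [-0.8 -0.2 -2.2] w 0.0257
[[-0.504, 0.864, 0.002], [0.864, 0.504, 0.003], [0.001, 0.003, -1.0]] q [-33.1  20.6  32.   90.7 -11.4  71.9  31. ]
```

View pics/w6.png

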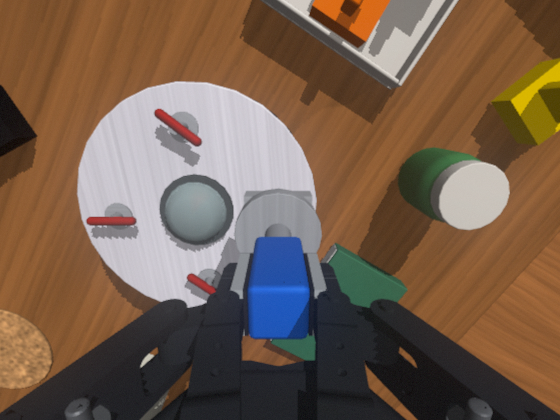

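```bash
python3 -m pendant '[[0,[0,0,-0.3],[0,0,0]],[0,[0,0,-0.6],[0,0,0]],[0,[0,0,-0.85],[0,0,0]],[0,[0,0,-1.05],[0,0,0]],[0,[0,0,-1.2],[0,0,0]],[0,[0,0,-1.35],[0,0,0]],[0,[0,0,-1.53],[0,0,0]],[0,[0,0,-1.53],[0,0,0]],[0,[0,0,-1.53],[0,0,0]],[0,[0,0,-1.53],[0,0,0]]]'
```

```text
time: 25.52
tcp_pos: [0.6343, 0.0472, 0.1573]
orientation: [[-0.504, 0.864, 0.002], [0.864, 0.504, 0.003], [0.001, 0.003, -1.0]]
contact_force: [0.1, 0.3, -1.6]
width: 0.0251
```

```bash
python3 -m pendant '[[0,[0,0,0],[0,0,-1.2]],[0,[0,0,0],[0,0,-2.4]],[0,[0,0,0],[0,0,-3.6]],[0,[0,0,0],[0,0,-4.8]],[0,[0,0,0],[0,0,-6]],[0,[0,0,0],[0,0,-7.2]],[0,[0,0,0],[0,0,-8.4]],[0,[0,0,0],[0,0,-9.5]],[0,[0,0,0],[0,0,-10.3]],[0,[0,0,0],[0,0,-10.3]]]'
```

```text
time: 26.35
tcp_pos: [0.6348, 0.0475, 0.1578]
orientation: [[0.365, 0.931, 0.005], [0.931, -0.365, 0.0], [0.002, 0.004, -1.0]]
contact_force: [1.4, 0.9, -2.2]
width: 0.0255
```

```bash
python3 -m pendant '[[0,[0,0,0.7],[0,0,0]],[0,[0,0,1.4],[0,0,0]],[0,[-0.7,-0.5,1.5],[0,0.05,1.4]],[0,[-1.4,-1.0,1.5],[0,0.05,2.8]],[0,[-2.1,-1.5,1.5],[0,0.05,4.2]],[0,[-2.8,-2.0,1.5],[0,0.05,5.6]],[0,[-3.5,-2.5,1.5],[0,0.05,7]],[0,[-4.12,-2.9,1.5],[0,0.05,8.4]],[0,[-4.12,-2.9,1.5],[0,0.05,9.7]],[0,[-4.12,-2.9,1.5],[0,0.05,10.2]]]'
python3 -c "
from h import *
s=st()"
```

```text
time: 27.18
tcp_pos: [0.5104, -0.0406, 0.2036]
orientation: [[-0.5, 0.866, 0.0], [0.866, 0.5, 0.003], [0.003, 0.002, -1.0]]
contact_force: [-0.0, 0.8, -1.9]
width: 0.0253
t 27.18 tcp [ 0.5104 -0.0406  0.2036] F [-0.   0.8 -1.9] w 0.0253
[[-0.5, 0.866, 0.0], [0.866, 0.5, 0.003], [0.003, 0.002, -1.0]] q [-37.4   4.3  39.4 107.8  -3.2  68.9  33. ]
```

```bash
python3 -m pendant '[[0,[0.03,0.03,-0.3],[0,0,0]],[0,[0.03,0.03,-0.6],[0,0,0]],[0,[0.03,0.03,-0.85],[0,0,0]],[0,[0.03,0.03,-1.05],[0,0,0]],[0,[0.03,0.03,-1.2],[0,0,0]],[0,[0.03,0.03,-1.35],[0,0,0]],[0,[0.03,0.03,-1.53],[0,0,0]],[0,[0.03,0.03,-1.53],[0,0,0]],[0,[0.03,0.03,-1.53],[0,0,0]],[0,[0.03,0.03,-1.53],[0,0,0]]]'
```

```text
time: 28.02
tcp_pos: [0.5115, -0.0397, 0.1579]
orientation: [[-0.5, 0.866, 0.001], [0.866, 0.5, 0.003], [0.003, 0.002, -1.0]]
contact_force: [0.4, -0.4, -2.4]
width: 0.0255
```

```bash
python3 -m pendant '[[0,[0,0,0],[0,0,-1.2]],[0,[0,0,0],[0,0,-2.4]],[0,[0,0,0],[0,0,-3.6]],[0,[0,0,0],[0,0,-4.8]],[0,[0,0,0],[0,0,-6]],[0,[0,0,0],[0,0,-7.2]],[0,[0,0,0],[0,0,-8.4]],[0,[0,0,0],[0,0,-9.5]],[0,[0,0,0],[0,0,-10.3]],[0,[0,0,0],[0,0,-10.3]]]'
python3 -m pendant '[[0,[0,0,0.7],[0,0,0]],[0,[0,0,1.4],[0,0,0]],[0,[0,0,2.8],[0,0,0]],[0,[0,0,4],[0,0,0]],[0,[0,0,4],[0,0,0]],[0,[0,0,4],[0,0,0]],[0,[0,0,4],[0,0,0]],[0,[0,0,4],[0,0,0]],[0,[0,0,4],[0,0,0]],[0,[0,0,4],[0,0,0]]]'
python3 -c "
from h import *
turns('w7.png',box=(100,0,560,250));snap('side','s4.png');st()"
```

```text
time: 28.85
tcp_pos: [0.5117, -0.039, 0.1582]
orientation: [[0.369, 0.93, 0.004], [0.93, -0.369, 0.002], [0.004, 0.002, -1.0]]
contact_force: [0.5, 2.6, -2.5]
width: 0.0259
time: 29.68
tcp_pos: [0.5112, -0.039, 0.2772]
orientation: [[0.368, 0.93, 0.002], [0.93, -0.368, 0.002], [0.002, 0.001, -1.0]]
contact_force: [-0.6, -0.4, -1.9]
width: 0.0255
bar [0.6345 0.0474] ang 172.3 L 0.0424 turn 0.75
bar [0.5296 0.0656] ang 172.5 L 0.0421 turn 0.75
bar [ 0.6159 -0.058 ] ang 172.3 L 0.0415 turn 0.75
bar [ 0.5126 -0.0389] ang 167.7 L 0.039 turn 0.83
t 29.78 tcp [ 0.5114 -0.0391  0.2776] F [-0.5  0.7 -2.8] w 0.0254
[[0.369, 0.93, 0.002], [0.93, -0.369, 0.002], [0.003, 0.002, -1.0]] q [-43.5   0.7  44.1 101.9  -0.6  77.5 -21. ]
```

View pics/w7.png

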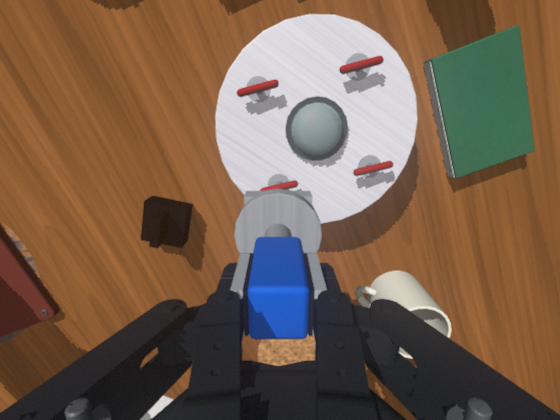

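View pics/s4.png

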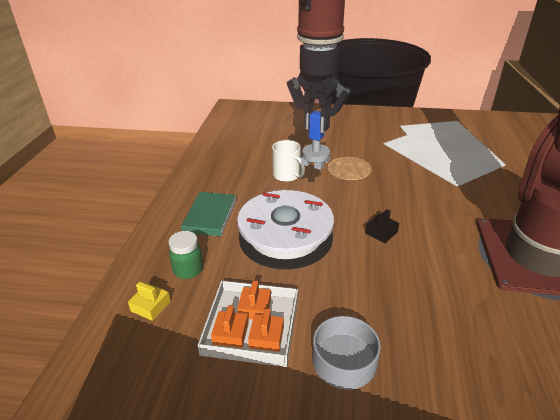

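```bash
python3 -m pendant '[[0,[0,-0.02,-0.8],[0,0,1]],[0,[0,-0.02,-1.7],[0,0,2.3]],[0,[0,-0.02,-2.4],[0,0,2.3]],[0,[0,-0.02,-2.8],[0,0,2.3]],[0,[0,-0.02,-3.1],[0,0,2.3]],[0,[0,-0.02,-3.4],[0,0,2.3]],[0,[0,-0.02,-3.7],[0,0,2.3]],[0,[0,-0.02,-3.98],[0,0,2.3]],[0,[0,-0.02,-3.98],[0,0,2.3]],[0,[0,-0.02,-3.98],[0,0,2.3]]]'
```

```text
time: 30.62
tcp_pos: [0.5114, -0.0397, 0.1581]
orientation: [[0.176, 0.984, 0.002], [0.984, -0.176, 0.002], [0.002, 0.001, -1.0]]
contact_force: [-0.4, -0.4, -2.7]
width: 0.0256
```

```bash
python3 -m pendant '[[0,[0,0,0],[0,0,-1.3]],[0,[0,0,0],[0,0,-2.6]],[0,[0,0,0],[0,0,-3.9]],[0,[0,0,0],[0,0,-5.2]],[0,[0,0,0],[0,0,-6.5]],[0,[0,0,0],[0,0,-7.8]],[0,[0,0,0],[0,0,-9.1]],[0,[0,0,0],[0,0,-10.4]],[0,[0,0,0],[0,0,-11.5]],[0,[0,0,0],[0,0,-11.9]]]'
python3 -c "
from h import *
s=st();print(s['torque'])"
```

```text
time: 31.45
tcp_pos: [0.5122, -0.0393, 0.1589]
orientation: [[0.939, 0.343, 0.005], [0.343, -0.939, 0.0], [0.004, 0.001, -1.0]]
contact_force: [1.2, 0.4, -4.7]
width: 0.0256
t 31.45 tcp [ 0.5122 -0.0393  0.1589] F [ 1.2  0.4 -4.7] w 0.0256
[[0.939, 0.343, 0.005], [0.343, -0.939, 0.0], [0.004, 0.001, -1.0]] q [-47.3   8.5  51.2 111.2  -7.4  63.4 -63. ]
[ 0.18232855 -0.41238458  0.33519758]
```

```bash
python3 -m pendant '[[0,[0,0,0.7],[0,0,0.3]],[0,[0,0,1.5],[0,0,1]],[0,[0.6,0.4,1.5],[0,0.05,2.4]],[0,[1.2,0.9,1.5],[0,0.05,3.8]],[0,[1.8,1.3,1.5],[0,0.05,5.2]],[0,[2.4,1.7,1.5],[0,0.05,6.6]],[0,[3,2.1,1.5],[0,0.05,8]],[0,[3.6,2.5,1.5],[0,0.05,9.4]],[0,[4.06,2.87,1.5],[0,0.05,10.8]],[0,[4.06,2.87,1.5],[0,0.05,12]]]'
python3 -m pendant '[[0,[0,0,0],[0,0,0]],[0,[0,0,0],[0,0,0]],[0,[0,0,0],[0,0,0]],[0,[0,0,0],[0,0,0]],[0,[0,0,0],[0,0,0]],[0,[0,0,0],[0,0,0]],[0,[0,0,0],[0,0,0]],[0,[0,0,0],[0,0,0]],[0,[0,0,0],[0,0,0]],[0,[0,0,0],[0,0,0]]]'
python3 -c "
from h import *
turns('w8.png',box=(0,0,560,330));st()"
```

```text
time: 32.28
tcp_pos: [0.6364, 0.0505, 0.2039]
orientation: [[0.163, 0.987, -0.0], [0.987, -0.163, 0.002], [0.002, -0.001, -1.0]]
contact_force: [-0.8, 1.8, -3.0]
width: 0.0251
time: 33.12
tcp_pos: [0.6363, 0.0505, 0.2039]
orientation: [[0.163, 0.987, -0.0], [0.987, -0.163, 0.003], [0.002, -0.001, -1.0]]
contact_force: [0.2, 0.3, -3.2]
width: 0.0252
bar [0.6128 0.203 ] ang 59.3 L 0.0208 turn 2.72
bar [0.5289 0.0648] ang 173.1 L 0.0425 turn 0.73
bar [ 0.5016 -0.0261] ang 101.5 L 0.0085 turn 1.98
t 33.17 tcp [0.6363 0.0505 0.2039] F [-0.7 -0.  -2.7] w 0.0255
[[0.163, 0.987, -0.0], [0.987, -0.163, 0.002], [0.002, -0.001, -1.0]] q [-38.3  22.2  38.9  90.4 -14.5  72.6  -6.4]
```

View pics/w8.png

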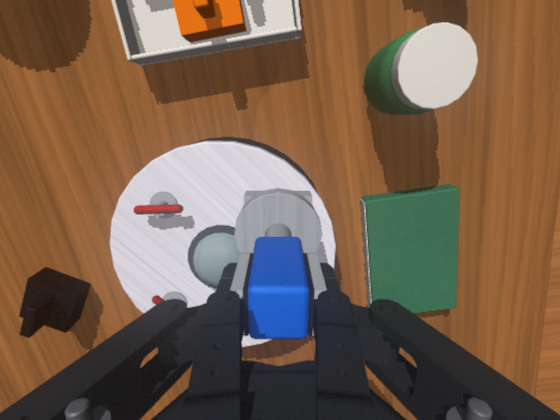

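```bash
python3 -c "
from h import *
for n in ['side','top']:
    c=cam(n); im=imaging.read_camera(n); cv2.imwrite('pics/%s_5.png'%n,im[:,:,::-1])
    print(n)
    b=(230,180,340,270) if n=='side' else (225,160,335,265)
    for m,a,L in bars(im,c,b): print(np.round(m,4),a,L,'turn',np.radians((35.2-a)%180))
"
```

```text
side
[ 0.6127 -0.0582] 169.65912477445139 0.02965123539974969 turn 0.7948382169257389
[ 0.5123 -0.0398] 123.82923022120731 0.04378951453940158 turn 1.5947207727216635
[0.6352 0.0451] 171.21604067377558 0.040413073710434635 turn 0.7676649083058826
[0.5305 0.0631] 170.08228744250331 0.04025903148272421 turn 0.7874526350967089
top
[0.642  0.1164] 178.93138513488776 0.07824011923245712 turn 0.6330067445339674
[ 0.6469 -0.0958] 96.64895143600796 0.03430084065903546 turn 2.0691061291333566
[ 0.6183 -0.0575] 172.75496438976612 0.0401239593860896 turn 0.7408056225248222
[ 0.5384 -0.1104] 165.12178739396916 0.02295323355474583 turn 0.874029693488968
[ 0.5137 -0.0397] 124.04179798664038 0.04041574705893215 turn 1.5910107653312495
[ 0.5025 -0.101 ] 133.2881284669897 0.051151199740168685 turn 1.4296318547216451
```

View pics/side_5.png

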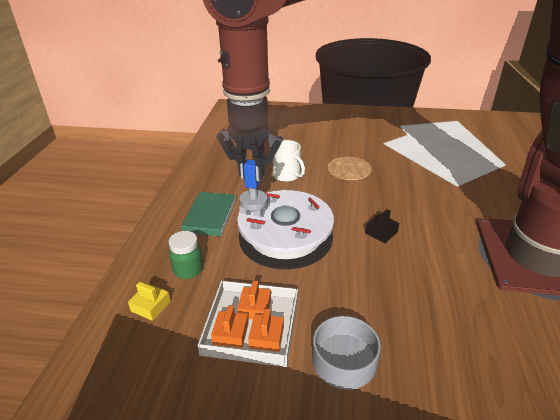

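```bash
python3 -m pendant '[[0,[-0.08,-0.12,0],[0,0,0]],[0,[-0.08,-0.12,-0.4],[0,0,0]],[0,[-0.08,-0.12,-0.75],[0,0,0]],[0,[-0.08,-0.12,-1.0],[0,0,0]],[0,[-0.08,-0.12,-1.2],[0,0,0]],[0,[-0.08,-0.12,-1.35],[0,0,0]],[0,[-0.08,-0.12,-1.52],[0,0,0]],[0,[-0.08,-0.12,-1.52],[0,0,0]],[0,[-0.08,-0.12,-1.52],[0,0,0]],[0,[-0.08,-0.12,-1.52],[0,0,0]]]'
```

```text
time: 34.1
tcp_pos: [0.6342, 0.0468, 0.1586]
orientation: [[0.163, 0.987, 0.0], [0.987, -0.163, 0.002], [0.002, -0.0, -1.0]]
contact_force: [0.6, 1.0, -2.4]
width: 0.0253
```

```bash
python3 -m pendant '[[0,[0,0,0],[0,0,-1.3]],[0,[0,0,0],[0,0,-2.6]],[0,[0,0,0],[0,0,-3.9]],[0,[0,0,0],[0,0,-5.2]],[0,[0,0,0],[0,0,-6.5]],[0,[0,0,0],[0,0,-7.8]],[0,[0,0,0],[0,0,-9.1]],[0,[0,0,0],[0,0,-10.4]],[0,[0,0,0],[0,0,-11.6]],[0,[0,0,0],[0,0,-12]]]'
python3 -c "
from h import *
s=st();print(s['torque'])"
```

```text
time: 34.93
tcp_pos: [0.6348, 0.0469, 0.1593]
orientation: [[0.938, 0.347, 0.004], [0.347, -0.938, 0.001], [0.004, 0.001, -1.0]]
contact_force: [1.1, -0.4, -1.6]
width: 0.0254
t 34.93 tcp [0.6348 0.0469 0.1593] F [ 1.1 -0.4 -1.6] w 0.0254
[[0.938, 0.347, 0.004], [0.347, -0.938, 0.001], [0.004, 0.001, -1.0]] q [-46.3  27.6  50.9  94.2 -22.7  69.  -60. ]
[-0.13189856 -0.14931091  0.31400556]
```

```bash
python3 -m pendant '[[0,[0,0,0.7],[0,0,0.3]],[0,[0,0,1.5],[0,0,1]],[0,[-0.1,-0.5,1.5],[0,0.05,2.4]],[0,[-0.2,-1.0,1.5],[0,0.05,3.8]],[0,[-0.3,-1.6,1.5],[0,0.05,5.2]],[0,[-0.4,-2.2,1.5],[0,0.05,6.6]],[0,[-0.5,-2.8,1.5],[0,0.05,8]],[0,[-0.63,-3.49,1.5],[0,0.05,9.4]],[0,[-0.63,-3.49,1.5],[0,0.05,10.8]],[0,[-0.63,-3.49,1.5],[0,0.05,12]]]'
python3 -c "
from h import *
turns('w9.png',box=(0,0,560,330));
c=cam('side'); im=imaging.read_camera('side'); cv2.imwrite('pics/s6.png',im[:,:,::-1])
for m,a,L in bars(im,c,(230,180,340,270)): print(np.round(m,4),a,L,'turn',np.radians((35.2-a)%180))
st()"
```

```text
time: 35.77
tcp_pos: [0.6158, -0.06, 0.2052]
orientation: [[0.165, 0.986, -0.001], [0.986, -0.165, 0.001], [0.001, -0.001, -1.0]]
contact_force: [-0.5, 0.9, -2.2]
width: 0.0251
bar [0.7948 0.0659] ang 92.8 L 0.0087 turn 2.14
bar [0.8119 0.0382] ang 88.6 L 0.0582 turn 2.21
bar [0.6342 0.0477] ang 125.2 L 0.0406 turn 1.57
bar [0.4338 0.0836] ang 89.7 L 0.0137 turn 2.19
bar [0.529  0.0662] ang 172.8 L 0.0425 turn 0.74
bar [0.4337 0.0534] ang 89.3 L 0.046 turn 2.2
bar [0.4331 0.0194] ang 88.5 L 0.02 turn 2.21
bar [ 0.5107 -0.0393] ang 124.9 L 0.0407 turn 1.58
bar [ 0.7833 -0.1827] ang 93.5 L 0.0857 turn 2.12
bar [ 0.7186 -0.1686] ang 92.1 L 0.0256 turn 2.15
bar [ 0.4032 -0.1421] ang 92.5 L 0.0371 turn 2.14
[ 0.618  -0.0592] 169.5722987620198 0.040458410577687745 turn 0.7963536167190474
[ 0.5123 -0.0398] 123.82923022120731 0.04378951453940158 turn 1.5947207727216635
[0.6351 0.0454] 124.73779698743357 0.041607455713248864 turn 1.5788632911768177
[0.5305 0.0631] 170.08228744250331 0.04025903148272421 turn 0.7874526350967089
t 35.87 tcp [ 0.6161 -0.0582  0.205 ] F [ 0.1  0.3 -2.2] w 0.0251
[[0.167, 0.986, -0.001], [0.986, -0.167, 0.002], [0.002, -0.002, -1.0]] q [-31.6  20.1  41.8  93.2 -14.1  72.1   3.2]
```

View pics/w9.png

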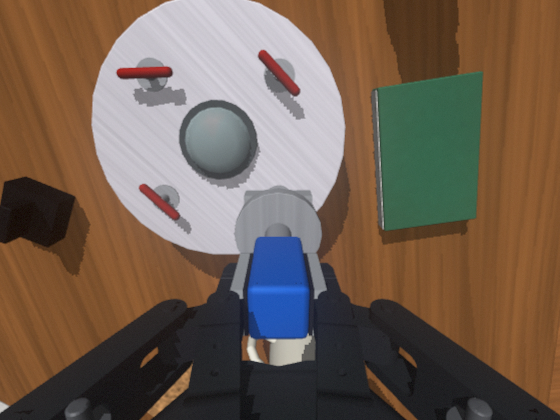

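P1 and P3 are at the stop. Now P2: z −0.0465 → −1.55.

```bash
python3 -m pendant '[[0,[0,0.01,0],[0,0,0]],[0,[0,0.01,-0.4],[0,0,0]],[0,[0,0.01,-0.75],[0,0,0]],[0,[0,0.01,-1.0],[0,0,0]],[0,[0,0.01,-1.2],[0,0,0]],[0,[0,0.01,-1.35],[0,0,0]],[0,[0,0.01,-1.55],[0,0,0]],[0,[0,0.01,-1.55],[0,0,0]],[0,[0,0.01,-1.55],[0,0,0]],[0,[0,0.01,-1.55],[0,0,0]]]'
```

```text
time: 36.7
tcp_pos: [0.6163, -0.058, 0.1588]
orientation: [[0.167, 0.986, -0.001], [0.986, -0.167, 0.002], [0.002, -0.001, -1.0]]
contact_force: [0.4, -0.5, -2.6]
width: 0.0252
```

```bash
python3 -m pendant '[[0,[0,0,0],[0,0,-1.3]],[0,[0,0,0],[0,0,-2.6]],[0,[0,0,0],[0,0,-3.9]],[0,[0,0,0],[0,0,-5.2]],[0,[0,0,0],[0,0,-6.5]],[0,[0,0,0],[0,0,-7.8]],[0,[0,0,0],[0,0,-9.1]],[0,[0,0,0],[0,0,-10.4]],[0,[0,0,0],[0,0,-11.6]],[0,[0,0,0],[0,0,-12]]]'
python3 -c "
from h import *
s=st();print(s['torque'])"
```

```text
time: 37.53
tcp_pos: [0.6167, -0.058, 0.1594]
orientation: [[0.94, 0.343, 0.002], [0.343, -0.94, 0.002], [0.003, -0.001, -1.0]]
contact_force: [-0.8, 0.6, -0.8]
width: 0.0258
t 37.53 tcp [ 0.6167 -0.058   0.1594] F [-0.8  0.6 -0.8] w 0.0258
[[0.94, 0.343, 0.002], [0.343, -0.94, 0.002], [0.003, -0.001, -1.0]] q [-39.6  26.3  53.6  96.7 -22.7  68.5 -50.3]
[-0.05969358  0.04060438  0.39341202]
```

```bash
python3 -m pendant '[[0,[0,0,0.7],[0,0,0.3]],[0,[0,0,1.5],[0,0,1]],[0,[-0.4,0.6,1.5],[0,0,2.4]],[0,[-0.8,1.2,1.5],[0,0,3.8]],[0,[-1.3,1.8,1.5],[0,0,5.2]],[0,[-1.8,2.5,1.5],[0,0,6.6]],[0,[-2.3,3.2,1.5],[0,0,8]],[0,[-2.91,4.1,1.5],[0,0,9.4]],[0,[-2.91,4.1,1.5],[0,0,10.8]],[0,[-2.91,4.1,1.5],[0,0,12]]]'
python3 -c "
from h import *
snap('side','s7.png');st()"
```

```text
time: 38.37
tcp_pos: [0.5288, 0.0674, 0.2051]
orientation: [[0.163, 0.987, 0.001], [0.987, -0.163, 0.005], [0.005, -0.0, -1.0]]
contact_force: [0.5, -1.0, -1.6]
width: 0.0254
t 38.42 tcp [0.5293 0.0662 0.2052] F [ 1.  -0.  -2.5] w 0.0253
[[0.158, 0.987, 0.001], [0.987, -0.158, 0.004], [0.005, 0.0, -1.0]] q [-52.6   7.9  45.  105.2  -6.2  69.3 -14.8]
```

```bash
python3 -m pendant '[[0,[0,-0.03,0],[0,0,0]],[0,[0,-0.03,-0.4],[0,0,0]],[0,[0,-0.03,-0.75],[0,0,0]],[0,[0,-0.03,-1.0],[0,0,0]],[0,[0,-0.03,-1.2],[0,0,0]],[0,[0,-0.03,-1.35],[0,0,0]],[0,[0,-0.03,-1.55],[0,0,0]],[0,[0,-0.03,-1.55],[0,0,0]],[0,[0,-0.03,-1.55],[0,0,0]],[0,[0,-0.03,-1.55],[0,0,0]]]'
```

```text
time: 39.25
tcp_pos: [0.5295, 0.0653, 0.1589]
orientation: [[0.158, 0.987, 0.001], [0.987, -0.158, 0.004], [0.005, 0.001, -1.0]]
contact_force: [-0.8, -0.1, -3.0]
width: 0.0254
```

```bash
python3 -m pendant '[[0,[0,0,0],[0,0,-1.3]],[0,[0,0,0],[0,0,-2.6]],[0,[0,0,0],[0,0,-3.9]],[0,[0,0,0],[0,0,-5.2]],[0,[0,0,0],[0,0,-6.5]],[0,[0,0,0],[0,0,-7.8]],[0,[0,0,0],[0,0,-9.1]],[0,[0,0,0],[0,0,-10.4]],[0,[0,0,0],[0,0,-11.7]],[0,[0,0,0],[0,0,-12.2]]]'
python3 -m pendant '[[0,[0,0,0],[0,0,0]],[0,[0,0,0.7],[0,0,0.3]],[0,[0,0,1.5],[0,0,0.8]],[0,[0,0,2.5],[0,0,0.8]],[0,[0,0,3.5],[0,0,1.3]],[0,[0,0,4],[0,0,1.3]],[0,[0,0,4],[0,0,1.3]],[0,[0,0,4],[0,0,1.3]],[0,[0,0,4],[0,0,1.3]],[0,[0,0,4],[0,0,1.3]]]'
python3 -c "
from h import *
turns('w10.png',box=(100,0,500,280));
c=cam('side'); im=imaging.read_camera('side'); cv2.imwrite('pics/s8.png',im[:,:,::-1])
for m,a,L in bars(im,c,(230,180,340,270)): print(np.round(m,4),a,L,'turn',np.radians((35.2-a)%180))
st()"
```

```text
time: 40.08
tcp_pos: [0.5299, 0.065, 0.1595]
orientation: [[0.943, 0.334, 0.005], [0.334, -0.943, 0.001], [0.005, 0.001, -1.0]]
contact_force: [-0.8, -1.1, -2.0]
width: 0.0251
time: 40.92
tcp_pos: [0.5291, 0.0649, 0.2781]
orientation: [[0.898, 0.439, 0.003], [0.439, -0.898, 0.001], [0.003, 0.001, -1.0]]
contact_force: [-0.0, -0.9, -3.3]
width: 0.0254
bar [0.632  0.2585] ang 148.8 L 0.012 turn 1.16
bar [0.576  0.2683] ang 82.6 L 0.0304 turn 2.31
bar [0.6063 0.2054] ang 48.4 L 0.0143 turn 2.91
bar [0.579  0.2383] ang 88.6 L 0.0135 turn 2.21
bar [0.6343 0.0466] ang 125.3 L 0.0418 turn 1.57
bar [ 0.6162 -0.0585] ang 124.8 L 0.0417 turn 1.58
bar [0.5304 0.0653] ang 121.4 L 0.0409 turn 1.64
bar [ 0.5113 -0.0399] ang 124.9 L 0.0417 turn 1.58
[ 0.6173 -0.0599] 123.50892795282327 0.046421830842870784 turn 1.6003111019065714
[ 0.5123 -0.0398] 123.82923022120731 0.04378951453940158 turn 1.5947207727216635
[0.6351 0.0454] 124.73779698743357 0.041607455713248864 turn 1.5788632911768177
[0.5311 0.0631] 124.54136065619423 0.04332737050528814 turn 1.5822917519274822
t 41.02 tcp [0.5293 0.0649 0.2783] F [ 0.   0.9 -2.8] w 0.0251
[[0.899, 0.439, 0.004], [0.439, -0.899, 0.0], [0.004, 0.001, -1.0]] q [-62.5   4.6  54.5  99.6  -3.8  77.5 -71.3]
```

View pics/s8.png

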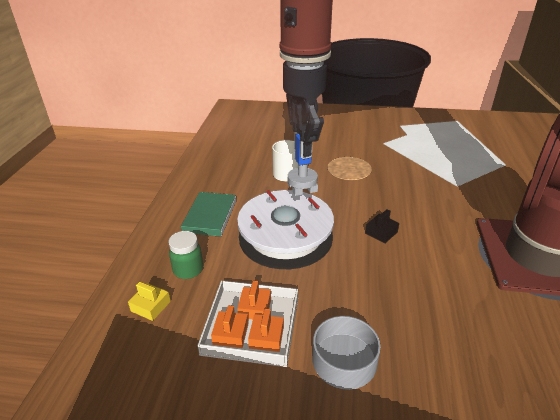

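```bash
python3 -m pendant '[[0,[-0.33,-1.3,0],[0,0,0.6]],[0,[-0.66,-2.6,0],[0,0,1.2]],[0,[-1,-3.9,0],[0,0,1.8]],[0,[-1.3,-5.2,0],[0,0,2.4]],[0,[-1.65,-6.5,0],[0,0,3]],[0,[-2,-7.8,0],[0,0,3.6]],[0,[-2.3,-9.1,0],[0,0,4.2]],[0,[-2.65,-10.4,-0.5],[0,0,4.8]],[0,[-3,-11.7,-1],[0,0,5.2]],[0,[-3.31,-13,-1.5],[0,0,5.2]]]'
python3 -m pendant '[[0,[0,0,0],[0,0,0]],[0,[0,0,0],[0,0,0]],[0,[0,0,0],[0,0,0]],[0,[0,0,0],[0,0,0]],[0,[0,0,0],[0,0,0]],[0,[0,0,0],[0,0,0]],[0,[0,0,0],[0,0,0]],[0,[0,0,0],[0,0,0]],[0,[0,0,0],[0,0,0]],[0,[0,0,0],[0,0,0]]]'
python3 -c "
from h import *
snap('wrist','w11.png');snap('side','s9.png')"
```

```text
time: 41.85
tcp_pos: [0.4367, -0.2994, 0.2433]
orientation: [[0.613, 0.79, 0.004], [0.79, -0.613, 0.002], [0.005, 0.002, -1.0]]
contact_force: [0.6, 2.3, -1.7]
width: 0.0256
time: 42.68
tcp_pos: [0.4369, -0.2992, 0.2433]
orientation: [[0.613, 0.79, 0.005], [0.79, -0.613, 0.003], [0.005, 0.002, -1.0]]
contact_force: [-0.1, -0.9, -2.1]
width: 0.0253
```

View pics/w11.png

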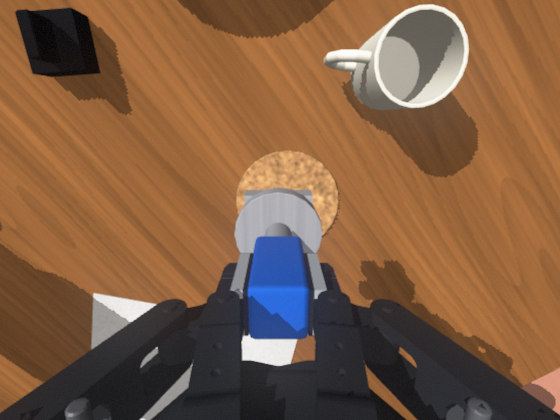

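View pics/s9.png

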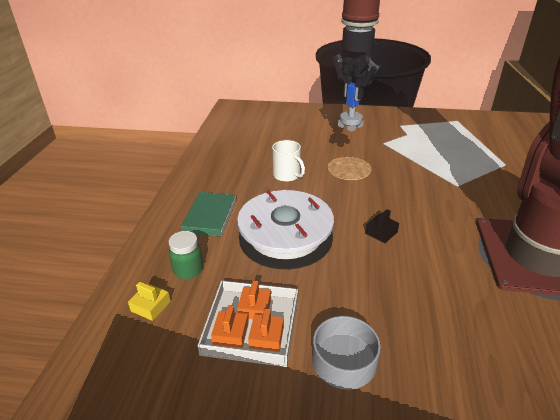

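```bash
python3 -m pendant '[[0,[-0.21,-0.96,0],[-0.03,0.06,0]],[0,[-0.21,-0.96,-1],[-0.03,0.06,0]],[0,[-0.21,-0.96,-2],[-0.03,0.06,0]],[0,[-0.21,-0.96,-3],[-0.03,0.06,0]],[0,[-0.21,-0.96,-3.8],[-0.03,0.06,0]],[0,[-0.21,-0.96,-4.3],[-0.03,0.06,0]],[0,[-0.21,-0.96,-4.6],[-0.03,0.06,0]],[0,[-0.21,-0.96,-4.75],[-0.03,0.06,0]],[0,[-0.21,-0.96,-4.85],[-0.03,0.06,0]],[0,[-0.21,-0.96,-4.85],[-0.03,0.06,0]]]'
python3 -c "
from h import *
st()"
```

```text
time: 43.62
tcp_pos: [0.4308, -0.3284, 0.0981]
orientation: [[0.613, 0.79, -0.0], [0.79, -0.613, -0.001], [-0.001, 0.0, -1.0]]
contact_force: [-0.8, 0.3, -2.7]
width: 0.0256
t 43.62 tcp [ 0.4308 -0.3284  0.0981] F [-0.8  0.3 -2.7] w 0.0256
[[0.613, 0.79, -0.0], [0.79, -0.613, -0.001], [-0.001, 0.0, -1.0]] q [-19.1  24.4  63.2 111.  -25.2  59.9  17.3]
```

```bash
python3 -m pendant '[[0,[0,0,-0.02],[0,0,0]],[0,[0,0,-0.04],[0,0,0]],[0,[0,0,-0.06],[0,0,0]],[0,[0,0,-0.06],[0,0,0]],[0,[0,0,-0.06],[0,0,0]],[0,[0,0,-0.06],[0,0,0]],[0,[0,0,-0.06],[0,0,0]],[0,[0,0,-0.06],[0,0,0]],[0,[0,0,-0.06],[0,0,0]],[0,[0,0,-0.06],[0,0,0]]]'
```

```text
time: 44.45
tcp_pos: [0.4308, -0.3284, 0.0964]
orientation: [[0.613, 0.79, -0.0], [0.79, -0.613, -0.0], [-0.0, 0.0, -1.0]]
contact_force: [-0.2, 0.5, -1.0]
width: 0.0253
```

Force is fading: at contact. Go slightly down and release.

```bash
python3 -m pendant '[[0,[0,0,-0.02],[0,0,0]],[0,[0,0,-0.03],[0,0,0]],[0,[0,0,-0.03],[0,0,0]],[30,[0,0,-0.03],[0,0,0]],[36,[0,0,-0.03],[0,0,0]],[45,[0,0,-0.03],[0,0,0]],[55,[0,0,-0.03],[0,0,0]],[60,[0,0,-0.03],[0,0,0]],[60,[0,0,0.3],[0,0,0]],[60,[0,0,0.8],[0,0,0]]]'
python3 -m pendant '[[60,[0,0,0.8],[0,0,0]],[60,[0,0,2],[0,0,0]],[60,[0,0,3.2],[0,0,0]],[60,[0,0,4.4],[0,0,0]],[60,[0,0,5.6],[0,0,0]],[60,[0,0,5.6],[0,0,0]],[60,[0,0,5.6],[0,0,0]],[60,[0,0,5.6],[0,0,0]],[60,[0,0,5.6],[0,0,0]],[60,[0,0,5.6],[0,0,0]]]'
python3 -c "
from h import *
snap('wrist','w12.png');snap('side','s10.png');snap('top','t10.png')"
```

```text
time: 45.28
tcp_pos: [0.43, -0.328, 0.1201]
orientation: [[0.613, 0.79, -0.002], [0.79, -0.613, 0.0], [-0.001, -0.002, -1.0]]
contact_force: [0.1, -0.7, 1.2]
width: 0.0597
time: 46.12
tcp_pos: [0.4295, -0.3277, 0.2872]
orientation: [[0.614, 0.79, -0.004], [0.79, -0.614, 0.001], [-0.002, -0.004, -1.0]]
contact_force: [-0.3, -0.6, 0.2]
width: 0.06
```

View pics/w12.png

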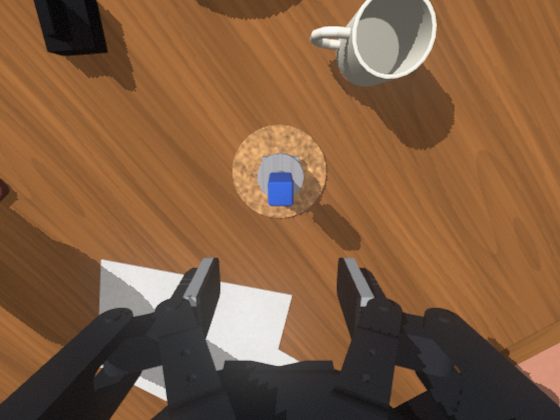

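View pics/s10.png

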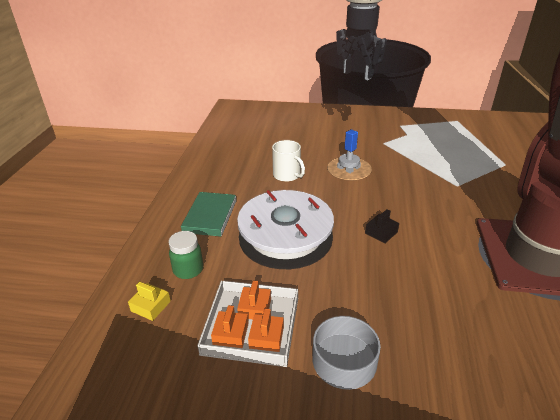

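View pics/t10.png

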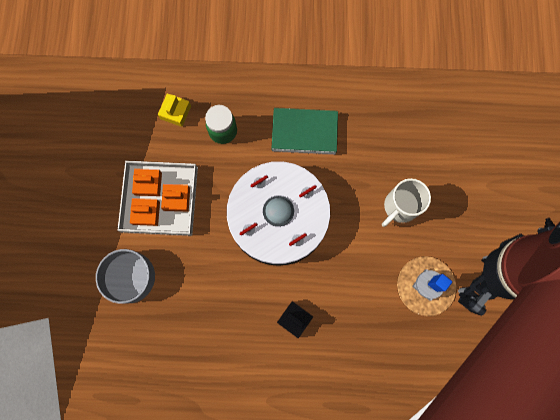

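```bash
python3 -c "
from h import *
for n,b in(('top',(225,160,335,265)),):
    c=cam(n);im=cv2.imread('pics/t10.png')
    for m,a,L in bars(im,c,b,bgr=True): print(np.round(m,3),'turn',round(np.radians((35.2-a)%180),2))
print('wrench top',atz(cam('wrist'),280.5,194,.12))
print(ctrl.job_done())"
```

```text
[0.637 0.047] turn 1.57
[ 0.619 -0.058] turn 1.58
[0.533 0.065] turn 1.56
[ 0.514 -0.039] turn 1.57
wrench top [ 0.43107066 -0.32926802  0.12      ]
the job is handed in; nothing more can be done
None
```

The whole job is done and handed in, at about 46 s of the 208 s allowed; the rig gave no verdict.

- **Caps:** there were three orange caps, and all three are in the white tray. The yellow and black look-alikes were left alone.
- **Rinse:** the wrench's lower end was dipped to about 17 mm above the cup's underside, near its middle. The cup still stood upright in the last pictures.
- **First pass:** I turned the screws crosswise, starting with the one nearest the tray, then the one facing it, then the other two. They measured 0.75, 0.75, 0.75 and 0.83 rad.
- **Second pass:** also crosswise. The last picture gave 1.56 to 1.58 rad for all four, so they are at the stop.
- **Wrench:** it stands upright on the cork mat, within about 3 mm of the mat's centre, and the gripper is well clear of it. The mug, book and jar look unmoved.

**Checks that disagreed:**
- The bars did not all point at the middle at the start, as the description said. All four were parallel, so two were square to that direction. I took each start angle as 0 and turned clockwise to the stop; the measured angles fit that.
- One wrist-camera reading gave 1.64 rad for the last screw, whose bar sat closest to the wrench in that picture. The side and top cameras read 1.58 and 1.56.

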